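# Fit a keyed stone wheel and clamp collar to the leaning spindle of a punty grinder

## Robot

A 6-joint arm with a two-finger parallel gripper is mounted at the origin on the work surface. World frame = base frame: x ahead of the robot, y to its left, z up, the work surface at z = 0. Lengths are in m, angles in rad, forces in N, time in s.
With the tool pointing down it reaches from about 0.35 to 0.85 m from the base axis. Payload 8.1 kg.
Tool frame: the origin (TCP) lies on the mounting face of the last link; the fingertips stand 173 mm ahead of it and the grasp point (between the pads) lies 155 mm ahead of it; z points along the fingers, y is the direction in which the jaws open and shut (so a half turn about z gives the same grasp; the last joint's range is limited). The gripper opens to 85 mm and grips with 20 to 120 N. Pads are 22 mm wide; open, the fingers measure 114 mm over their backs; the gripper's body (76 mm by 85 mm) begins 54 mm behind the grasp point. The pads swing forward as they close: fully open they stand 13 mm farther back than shut.
Start: joints at [-1.196, 0.13, 1.488, -0, 1.523, -0.085], TCP at [0.266, -0.538, 0.405] pointing down, gripper open.
Joint ranges: [-2.96, 2.96], [-0.89, 2.26], [0.02, 2.5], [-1.34, 4.48], [0, 2.73], [-2.66, 2.66]. Speed limits (rad/s): [2.39, 2.39, 2.79, 3.14, 3.14, 3.14].

## Interface

Orientations are given as a unit quaternion [w, x, y, z].
In Python, from rig import robot gives the robot as it stands.
- The arm moves only by the shell command python3 -m crank 'ROWS'. ROWS is JSON, a list of rows, each an object with "claw": the closure, from 0 (fully open) to 1 (shut); "xyz": the shift along the tool's x, y, z in m, a list of three; "turn": the turn about the tool's z in rad. A call has 1 to 10 rows; each row is the pose to reach, as a shift and turn from the pose commanded when the call began, along the tool's axes at that moment; what a row does not reach only later rows make up. A row lasts 1/12 s, in which the tool goes at most 41.7 mm and 7.16 degrees, less where a joint would pass 70% of its speed; a pose out of reach is approached as far as the arm can. A call with a gripper value outside its range is refused whole. The fingers move at their own pace and stop on an object; the grip force is fixed at half the most. Time passes only in rows, so rows that repeat a pose let the fingers close. It gives the time, the measured TCP pose, the force and the opening at its end, in the units of the state.
- robot.read_state(): the state, without advancing time (a new reading comes with each control period).
- robot.read_camera(name): name is "side" or "top" or "wrist"; returns the picture (384x512x3 uint8, red, green, blue); there is no depth.
- robot.calibration(name): a dict with "fov_y" (degrees; the focal length in pixels is half the picture's height over the tangent of half this angle, whatever the lens; pixels are square), "cx", "cy" (the principal point, pixels), "T" (4x4, takes a point from camera to world coordinates). Camera axes: x right, y down, z forward; pixel columns grow to the right and rows downward; lengths in m; the calibration is good to about 2 mm. A picture is of the moment at which its call begins: read the wrist's pose just before it. calibration takes no time and is no camera call; for the wrist camera it gives the pose at the moment of the call.
- robot.sign_off(): hands the job in, once; it reports no verdict.
Trained networks look in the newest picture that a camera, given by its name, has taken for a name from the list of things; names that differ only in an ending like _2 or _b are one class to them, and where a whole thing is asked for, a point or a joint stands for the part that bears it (a point fixed in the world has none). Each returns a list of dicts, best first, with "p" (0 to 1); they miss things now and then, are a little off and sometimes report something else, mostly with a low value. They report only what shows in the picture. A call takes as long as a camera call. They do not tell look-alikes from the thing itself.
- robot.outline_of(camera, query): "mask" (384x512 bool, what is visible of it) and "rect" ([centre column, centre row, width, height] in pixels, round what is visible of it).
The state is a dict: "t": time; "q": joint angles; "qd": joint speeds; "joint_efforts": joint torques, N m; "ee_pos": TCP position; "eef_rot": TCP orientation; "contact_force": force on the tool from outside, world axes, zero at the start; "ft_torque": the same for the moment, N m; "width": opening from 0.0 (shut) to 1.0 (fully open).
Only numpy, scipy, OpenCV 4.12 (cv2) and the standard library are available. Lean on these libraries where they do the work, as an engineer would, in place of code of your own. Each camera call takes 0.05 s, during which the arm holds its last target.

## Task

Fit the stone wheel to the leaning spindle of the grinder: turn it, hub upward, until the flat in its bore meets the flat on the spindle and let it slide down fully home against the flange. Then fit the clamp collar with the D-shaped bore the same way, down onto the wheel's hub, so that the spindle is ready for its nut. Let go of both and leave everything else on the bench where it is.

Things in the scene. Friction and masses are not known exactly. Their poses are not given: they have to be found in the camera images.
- wheel: stone wheel to fit, loose, hub up: pale stone disc 100 mm across, 14 mm thick; round steel hub 54 mm across stands 20 mm above it (34 mm in all; 0.35 to 0.6 kg). D-shaped bore right through: 31 mm across, flat 9.5 mm from its axis. Origin: centre of underside; z up the bore; x from axis to the bore's flat. A dark dimple on the hub's top, 20.5 mm from the axis, lies on the x side.
- collar: clamp collar to fit on top of the wheel, loose on the bench: round steel, 54 mm across, 20 mm high (0.18 to 0.3 kg), with the same D-shaped bore right through (31 mm across, flat 9.5 mm from its axis). Origin: centre of underside; z up the bore; x from axis to the bore's flat. A dark dimple on its top face, 20.5 mm from the axis, lies on the x side.
- spindle: keyed steel spindle, leaning 30 degrees from upright. Origin: centre of its flange's upper face (58 mm across), where the wheel's underside rests when home; z up along the spindle; x from axis to its flat. D-shaped shank z = 0 to 50 mm: 28 mm across, flat 8 mm from axis, top edge bevelled 4 mm. It turns about z with drag (0.08 N m) and stays where left. Home: wheel's x along this x.
- shank_end (a point): point on the spindle's axis where the D shank ends, 50 mm above the flange; axes as the spindle's. Above it stands only a round threaded end, 16 mm across and 18 mm long, which the parts pass freely. A part whose flat does not meet the spindle's flat stops here.
- collar_seat (a point): point on the spindle's axis 34 mm above the flange; axes as the spindle's. The collar is home with its origin here, on the hub of the wheel, its x along this x. The bores have 1.5 mm of play round the shank.
- grinder: bench grinder carrying the spindle, fixed: grey base 210 x 175 mm, tilted motor head; flange about 200 mm above the bench. Origin on the bench below the tilt axis; the spindle leans to its -x. A dish 190 mm across lies round the flange, square to the spindle, rim 4 mm above the flange face; a brass pipe stands at its uphill edge, 76 mm or more from the axis, up to 50 mm above the flange.
- spacer: bystander that looks like the collar from outside: steel ring 54 mm across, 20 mm high, but its bore is round (31 mm) and it has no dimple. Origin: centre of the underside. Leave it alone.
- nut: bystander: hexagonal steel nut 30 mm across flats, 12 mm high; origin: centre of the underside
- spanner: bystander: flat spanner 190 mm long, 8 mm high, lying along its x; origin: middle, on the bench
- jacks: bystander: glassblower's steel jacks (large sprung tongs), 270 x 70 mm, 16 mm high, lying along its x; origin: near the middle, on the bench
- block: bystander: wooden shaping block, a cup 100 mm across and 45 mm high with a handle along its x to 230 mm; origin: under the centre of the cup
- tumbler: bystander: green glass tumbler 76 mm across, 95 mm high; origin: centre of the underside
- bowl: bystander: amber glass bowl 110 mm across, 55 mm high; origin: centre of the underside
- brush: bystander: bench brush 210 mm long, 42 mm wide, 20 mm high, lying along its x; origin: middle, on the bench
Things that resemble listed ones, but are neither listed nor needed, are in the scene too. There is more than one size of the wheel; the one meant has the size given above.

How it is judged:
By the outcome, as a careful person would: the job done as asked, in the order asked, and still so for the second after the job is handed in, with the robot touching nothing.
It also fails if it takes over 64 s, if anything falls off the work surface, if the arm or the gripper's body presses on something with over 40 N, if the wrist force passes 120 N, or if a joint passes its speed limit or range.

## Working session

There is one attempt and no reset: what is moved stays moved. The work goes in short steps, Python scripts to look and compute and a shell command to move; the robot and the scene stay as the last step left them, time stands still between calls to the robot, and variables do not carry over. Pictures are saved under pics/ and viewed, and the job is handed in when it is done.

```bash
ls; mkdir -p pics
python3 - <<'E'
from rig import robot
import cv2
for n in ["side","top","wrist"]:
    im=robot.read_camera(n); cv2.imwrite(f"pics/a_{n}.png",im[:,:,::-1])
    c=robot.calibration(n); print(n,c)
print(robot.read_state())
E
```

```text
pics
side {'fov_y': 42.56716449523644, 'cx': 259.1428664121221, 'cy': 184.67422140305104, 'T': array([[-0.88920193, -0.27995617,  0.3618625 ,  0.06071774],
       [-0.45733526,  0.56605882, -0.68587307,  0.77143037],
       [-0.01282106, -0.77537214, -0.63137442,  0.95602918],
       [ 0.        ,  0.        ,  0.        ,  1.        ]])}
top {'fov_y': 42.710656725377845, 'cx': 262.0391054848762, 'cy': 183.30400405164272, 'T': array([[-2.99726730e-02, -9.85521013e-01,  1.66883110e-01,
         3.28101131e-01],
       [-9.99532999e-01,  3.05455735e-02,  8.66647522e-04,
        -9.13406957e-02],
       [-5.95163964e-03, -1.66779200e-01, -9.85976306e-01,
         1.40044679e+00],
       [ 0.00000000e+00,  0.00000000e+00,  0.00000000e+00,
         1.00000000e+00]])}
wrist {'fov_y': 63.84170024862923, 'cx': 257.9545912289877, 'cy': 187.7655738021863, 'T': array([[ 0.44327154, -0.85814022, -0.2590477 ,  0.33279301],
       [-0.89638632, -0.42480383, -0.12662258, -0.50636702],
       [-0.00138453,  0.288335  , -0.9575286 ,  0.37288521],
       [ 0.        ,  0.        ,  0.        ,  1.        ]])}
{'t': 0.15, 'q': array([-1.19641263e+00,  1.30968205e-01,  1.48905780e+00, -1.13552598e-05,
        1.52298895e+00, -8.53847198e-02]), 'qd': array([-0.00027388, -0.00276556, -0.00289739, -0.00163305,  0.00094585,
        0.00042899]), 'joint_efforts': array([ 4.68175185e-04, -5.70065689e+01, -5.01158774e+01, -2.22360759e-04,
        9.50116315e-03, -7.54459825e-05]), 'ee_pos': array([ 0.26620357, -0.53750947,  0.40388112]), 'eef_rot': array([-7.02920698e-04,  9.73692477e-01,  2.27864991e-01, -1.08015252e-04]), 'contact_force': array([ 0.29891518,  0.72664434, -0.5036753 ]), 'ft_torque': array([-0.02475224,  0.04819905,  0.06668721]), 'width': 1.0024387449604106}
```

View pics/a_side.png

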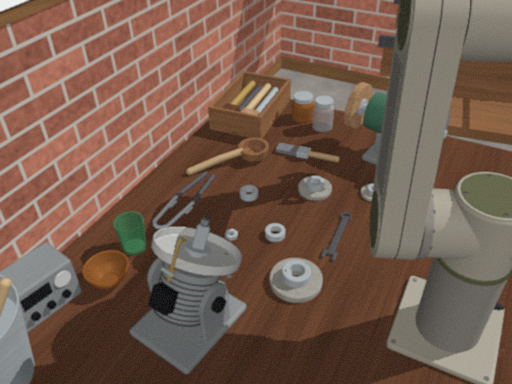

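View pics/a_top.png

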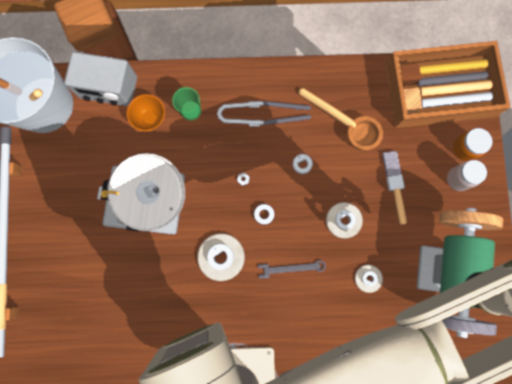

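View pics/a_wrist.png

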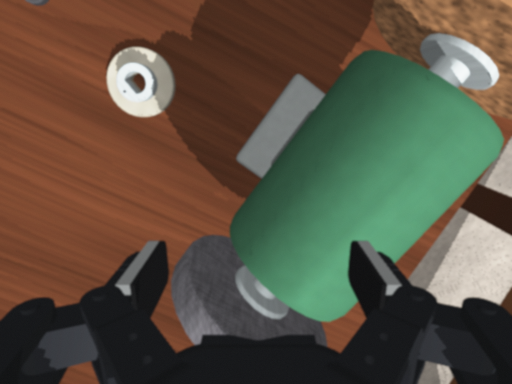

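```bash
cat > h.py <<'E'
from rig import robot
import numpy as np, cv2
def cam(n): 
    c=robot.calibration(n); f=192/np.tan(np.radians(c['fov_y']/2)); return f,c['cx'],c['cy'],np.array(c['T'])
def ray(n,u,v,C=None):
    f,cx,cy,T=C or cam(n); d=T[:3,:3]@np.array([(u-cx)/f,(v-cy)/f,1]); return T[:3,3],d
def at_z(n,u,v,z,C=None):
    o,d=ray(n,u,v,C); return o+d*(z-o[2])/d[2]
def proj(n,p,C=None):
    f,cx,cy,T=C or cam(n); q=T[:3,:3].T@(np.asarray(p)-T[:3,3]); return np.array([f*q[0]/q[2]+cx,f*q[1]/q[2]+cy])
def crop(im,x0,y0,x1,y1,s,name):
    c=im[int(y0):int(y1),int(x0):int(x1)]; cv2.imwrite(f'pics/{name}.png',cv2.resize(c[:,:,::-1],None,fx=s,fy=s,interpolation=cv2.INTER_CUBIC))
E
python3 - <<'E'
from h import *
for n in ['top','side']:
  for q in ['wheel','collar','spindle','grinder']:
    for o in robot.outline_of(n,q)[:4]:
        u,v,w,h=o['rect']; m=o['mask']; ys,xs=np.nonzero(m)
        print(n,q,round(o['p'],2),np.round(o['rect'],1), np.round(at_z(n,u,v,0.014),3), np.round(np.linalg.norm(at_z(n,u-w/2,v,.014)-at_z(n,u+w/2,v,.014)),4))
im=cv2.imread('pics/a_top.png')[:,:,::-1]
crop(im,90,130,300,290,3.8,'top1'); crop(im,230,150,400,300,4,'top2')
E
```

```text
top wheel 0.95 [344.3 220.9  39.8  39.3] [ 0.448 -0.319  0.014] 0.1123
top wheel 0.93 [367.8 279.9  24.7  24.7] [ 0.283 -0.375  0.014] 0.0683
top wheel 0.76 [222.1 258.4  42.1  44.3] [0.354 0.028 0.014] 0.1176
top collar 0.69 [303.9 162.9  20.5  24.9] [ 0.619 -0.213  0.014] 0.0591
top collar 0.17 [342.  119.   83.7  63.6] [ 0.746 -0.33   0.014] 0.2446
top spindle 0.84 [145.4 192.4  20.6  23.1] [0.547 0.244 0.014] 0.059
top grinder 0.83 [142.2 194.7  87.   75.3] [0.54  0.253 0.014] 0.2489
top grinder 0.61 [262.  114.5  92.2  22.8] [ 0.767 -0.096  0.014] 0.2704
side wheel 0.64 [317.5 187.7  29.4  20.8] [ 0.437 -0.317  0.014] 0.0879
side wheel 0.51 [367.6 191.5  15.6  20.8] [ 0.298 -0.366  0.014] 0.046
side wheel 0.45 [187.8 295.2 120.6 163.3] [0.562 0.194 0.014] 0.2876
side collar 0.47 [251.1 193.7  16.9  14.7] [ 0.603 -0.204  0.014] 0.0501
side collar 0.32 [200.3 238.9  26.5  45.2] [0.637 0.022 0.014] 0.071
side spindle 0.57 [197.4 235.2  29.3  40.5] [0.651 0.014 0.014] 0.0791
side grinder 0.94 [186.4 296.2 120.9 161.3] [0.564 0.198 0.014] 0.2878
```

View pics/top1.png

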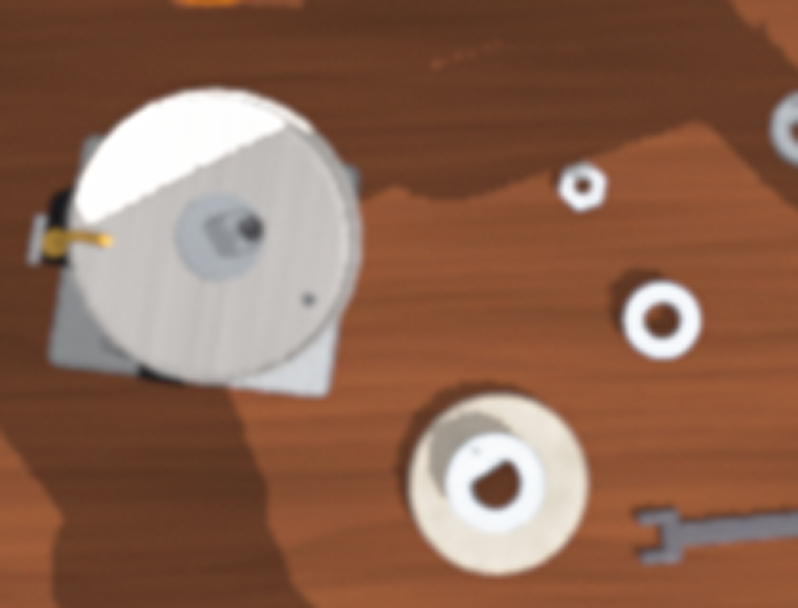

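View pics/top2.png

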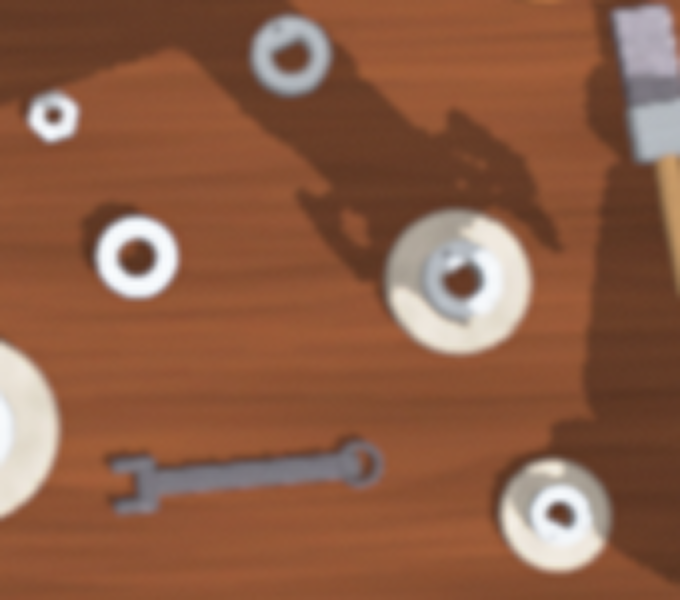

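```bash
cat >> h.py <<'E'
from scipy.spatial.transform import Rotation as Ro
def tool(s=None):
    s=s or robot.read_state(); q=s['eef_rot']; return np.array(s['ee_pos']),Ro.from_quat([q[1],q[2],q[3],q[0]]).as_matrix()
def go(p,yaw=None):
    """shift in tool axes to put the TCP at p; turn so that tool y points along world angle yaw (mod pi)"""
    P,R=tool(); d=R.T@(np.asarray(p)-P); out=[np.round(d,4)]
    if yaw is not None:
        cur=np.arctan2(R[1,1],R[0,1]); dl=-(yaw-cur)   # tool z down: + turn is clockwise from above
        dl=(dl+np.pi)%(2*np.pi)-np.pi; out.append([round(dl,4), round(dl-np.sign(dl)*np.pi,4)])
    return out
E
python3 - <<'E'
from h import *
P,R=tool(); print(P,R.round(3)); C=cam('wrist'); T=C[3]
print('cam in tool',(R.T@(T[:3,3]-P)).round(4), (R.T@T[:3,:3]).round(3))
w=at_z('top',345.2,220.1,.034); print(w, at_z('top',344.7,220.2,.014)); 
a=at_z('top',302.8,163.6,.02); print('collar',a)
# where the ray at (256,150) hits z=.03 relative to TCP at height .36
o,d=ray('wrist',256,150,C); k=(0.034-(o[2]-.04))/d[2]; rel=o+d*k-P; print('rel',rel.round(4))
tgt=w-rel; tgt[2]=.364
print(tgt, go(tgt), robot.read_state()['q'])
E
```

```text
[ 0.26626995 -0.53768979  0.40471522] [[ 0.896  0.444 -0.   ]
 [ 0.444 -0.896  0.   ]
 [-0.    -0.    -1.   ]]
cam in tool [0.0735 0.0017 0.031 ] [[-0.001 -0.957 -0.288]
 [ 1.    -0.001 -0.   ]
 [-0.    -0.288  0.957]]
[ 0.44835514 -0.31844934  0.034     ] [ 0.44987578 -0.32034661  0.014     ]
collar [ 0.61544027 -0.20874384  0.02      ]
rel [ 0.0195  0.0099 -0.3307]
[ 0.4288961  -0.32836585  0.364     ] [array([ 0.2386, -0.1154,  0.0407])] [-1.19642068e+00  1.30395542e-01  1.48816301e+00 -7.96405883e-06
  1.52303734e+00 -8.54198749e-02]
```

```bash
python3 -m crank '[{"claw":0,"xyz":[0.04,-0.019,0],"turn":0},{"claw":0,"xyz":[0.08,-0.038,0.005],"turn":0},{"claw":0,"xyz":[0.119,-0.058,0.01],"turn":0},{"claw":0,"xyz":[0.159,-0.077,0.02],"turn":0},{"claw":0,"xyz":[0.199,-0.096,0.03],"turn":0},{"claw":0,"xyz":[0.22,-0.106,0.036],"turn":0},{"claw":0,"xyz":[0.239,-0.115,0.04],"turn":0},{"claw":0,"xyz":[0.239,-0.115,0.04],"turn":0}]'
python3 - <<'E'
from h import *
im=robot.read_camera('wrist'); cv2.imwrite('pics/w1.png',im[:,:,::-1]); C=cam('wrist'); np.save('C_w1.npy',np.array(C,dtype=object),allow_pickle=True)
print(robot.read_state()['ee_pos'],robot.read_state()['t'])
crop(im,130,30,380,230,3,'w1c')
for o in robot.outline_of('wrist','wheel')[:3]: print(o['p'],o['rect'])
E
```

```text
t: 1.22
ee_pos: [0.4314, -0.3249, 0.3634]
eef_rot: [-0.001, 0.973, 0.23, 0.0]
contact_force: [0.3, -0.5, -0.2]
width: 1.002
[ 0.4304689  -0.32662755  0.36409049] 1.2667
0.95 [247.1, 288.5, 63.5, 56.0]
0.78 [265.1, 147.9, 97.3, 93.4]
```

View pics/w1c.png

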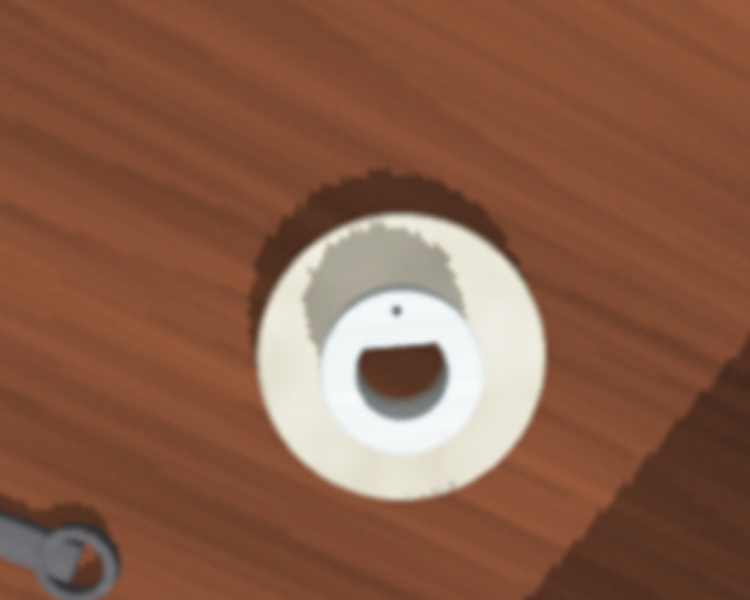

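Run:
```python
from h import *
C=cam('wrist')
c=at_z('wrist',264.1,153.6,.034,C); d=at_z('wrist',262.3,133.7,.034,C); e=at_z('wrist',237,145.7,.034,C)
print('hub',c,'dimple r',np.linalg.norm(d-c),'ang',np.degrees(np.arctan2(*(d-c)[1::-1])))
print('hubdia',np.linalg.norm(at_z('wrist',130+320/3,153.6,.034,C)-at_z('wrist',130+485/3,153.6,.034,C)))
print('disc',at_z('wrist',130+401.5/3,30+356.5/3,.014,C),np.linalg.norm(at_z('wrist',130+257/3,149,.014,C)-at_z('wrist',130+546/3,149,.014,C)))
f1=at_z('wrist',130+365/3,30+349/3,.034,C);f2=at_z('wrist',130+438/3,30+344/3,.034,C); v=f2-f1
print('flat normal ang',np.degrees(np.arctan2(v[1],v[0]))+90)
P,R=tool(); 
col=np.array([.615,-.209,.02]); 
o,dd=ray('wrist',256,150,C); k=(0.02-o[2])/dd[2]; rel=o+dd*k-P
t=col-rel; t[2]=P[2]; print(go(t))
```

```text
hub [ 0.44948773 -0.32672625  0.034     ] dimple r 0.019484864154503036 ang 31.8838546522147
hubdia 0.054041322072410955
disc [ 0.45072491 -0.32621884  0.014     ] 0.10053429053137328
flat normal ang 30.373916044442687
[array([ 1.995e-01, -2.360e-02, -1.000e-04])]
```

```bash
cat >> h.py <<'E'
def snap(name,n='wrist'):
    C=cam(n); im=robot.read_camera(n); cv2.imwrite(f'pics/{name}.png',im[:,:,::-1]); return im,C
def disc(im,C,box,z,thr):
    """fit ellipse to the largest bright blob in box"""
    x0,y0,x1,y1=box; g=cv2.cvtColor(im[y0:y1,x0:x1],cv2.COLOR_RGB2GRAY); m=(g>thr).astype(np.uint8)
    cs,_=cv2.findContours(m,cv2.RETR_EXTERNAL,cv2.CHAIN_APPROX_NONE); c=max(cs,key=cv2.contourArea)
    (u,v),ax,a=cv2.fitEllipse(cv2.convexHull(c)); u+=x0;v+=y0
    return (u,v),ax,at_z('wrist',u,v,z,C)
E
python3 - <<'E'
from h import *
im,C=snap('w2'); print(robot.read_state()['ee_pos'])
print(disc(im,C,(225,110,305,195),.034,225)); print(im[150:156,240:250].mean((0,1)),im[150,220])
crop(im,200,90,330,210,5,'w2c')
E
```

```text
[ 0.4293891  -0.32877596  0.36498436]
((260.4766082763672, 145.12783432006836), (91.0562744140625, 91.97274017333984), array([ 0.45536707, -0.31980399,  0.034     ]))
[182.03333333 180.31666667 177.91666667] [229 226 209]
```

View pics/w2c.png

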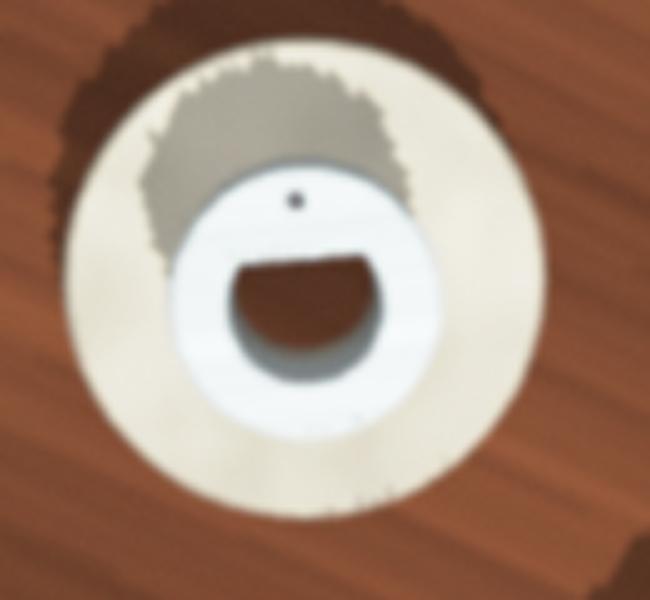

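Run:
```python
from h import *
C=cam('wrist')
for u,v,z in [(261,150.4,.034),(259,130,.034),(260.9,145.8,.014)]: print(at_z('wrist',u,v,z,C))
c=at_z('wrist',261,150.4,.034,C); d=at_z('wrist',259,130,.034,C)-c; print(np.degrees(np.arctan2(d[1],d[0])))
a=at_z('wrist',200+240/5,90+266/5,.034,C);b=at_z('wrist',200+365/5,90+255/5,.034,C);v=b-a; print(np.degrees(np.arctan2(v[1],v[0]))+90)
P,R=tool(); print(P)
for tc,z in [((.615,-.209,.02),.02)]:
    o,dd=ray('wrist',256,150,C); k=(z-o[2])/dd[2]; rel=o+dd*k-P
    t=np.array(tc)-rel; t[2]=P[2]; print(go(t))
```

```text
[ 0.45060181 -0.32365832  0.034     ]
[ 0.46744504 -0.31310264  0.034     ]
[ 0.45185112 -0.32314444  0.014     ]
32.07545518533539
31.380234035013267
[ 0.4293891  -0.32877596  0.36498436]
[array([ 2.002e-01, -2.470e-02, -1.000e-04])]
```

```bash
python3 -m crank '[{"claw":0,"xyz":[0.04,-0.005,0],"turn":0},{"claw":0,"xyz":[0.08,-0.01,0],"turn":0},{"claw":0,"xyz":[0.12,-0.015,0],"turn":0},{"claw":0,"xyz":[0.16,-0.02,0],"turn":0},{"claw":0,"xyz":[0.2,-0.025,0],"turn":0},{"claw":0,"xyz":[0.2,-0.025,0],"turn":0},{"claw":0,"xyz":[0.2,-0.025,0],"turn":0}]'
python3 - <<'E'
from h import *
im,C=snap('w3'); print(robot.read_state()['ee_pos'])
np.savez('C3.npz',f=C[0],cx=C[1],cy=C[2],T=C[3])
crop(im,190,90,320,210,5,'w3c')
E
```

```text
t: 1.95
ee_pos: [0.5985, -0.2175, 0.3644]
eef_rot: [0.0, 0.974, 0.228, -0.0]
contact_force: [0.0, -0.4, 0.5]
width: 0.999
[ 0.59759609 -0.21839003  0.36454786]
```

View pics/w3.png

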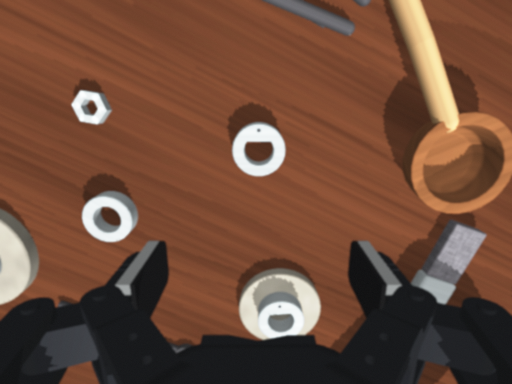

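View pics/w3c.png

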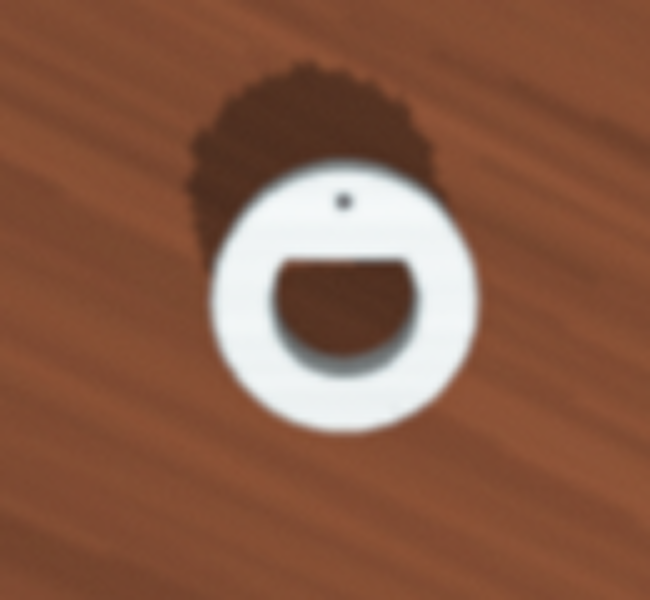

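Run:
```python
from h import *
C=cam('wrist'); c=at_z('wrist',258.8,149.8,.02,C); d=at_z('wrist',258.8,130.2,.02,C)-c
print('collar',c,np.linalg.norm(d),np.degrees(np.arctan2(d[1],d[0])),robot.read_state()['ee_pos'])
a=at_z('top',155.8,190.3,.259); b=at_z('top',147.4,192.4,.2); print(a,b,a-b)
P,R=tool()
o,dd=ray('wrist',256,150,C); k=(.27-(o[2]+.12))/dd[2]; rel=o+dd*k-P; print(rel)
t=(a+b)/2-rel; t[2]=P[2]+.12; print(t,go(t))
```

```text
collar [ 0.61613989 -0.21209539  0.02      ] 0.01985413237703146 26.349799181172365 [ 0.59759609 -0.21839003  0.36454786]
[0.51234774 0.16023572 0.259     ] [0.5172519  0.19401587 0.2       ] [-0.00490416 -0.03378014  0.059     ]
[ 0.03761325  0.01802866 -0.21454786]
[0.47718657 0.15909714 0.48454786] [array([ 0.0595, -0.3917, -0.1201])]
```

```bash
python3 -m crank '[{"claw":0,"xyz":[0.006,-0.04,-0.012],"turn":0},{"claw":0,"xyz":[0.012,-0.08,-0.024],"turn":0},{"claw":0,"xyz":[0.018,-0.118,-0.036],"turn":0},{"claw":0,"xyz":[0.024,-0.157,-0.048],"turn":0},{"claw":0,"xyz":[0.03,-0.196,-0.06],"turn":0},{"claw":0,"xyz":[0.036,-0.235,-0.072],"turn":0},{"claw":0,"xyz":[0.042,-0.274,-0.084],"turn":0},{"claw":0,"xyz":[0.048,-0.313,-0.096],"turn":0},{"claw":0,"xyz":[0.054,-0.352,-0.108],"turn":0},{"claw":0,"xyz":[0.06,-0.39,-0.12],"turn":0}]'
python3 -m crank '[{"claw":0,"xyz":[0,0,0],"turn":0}]'
python3 - <<'E'
from h import *
im,C=snap('w4'); print(robot.read_state()['ee_pos'])
np.savez('C4.npz',f=C[0],cx=C[1],cy=C[2],T=C[3])
crop(im,180,70,340,220,5,'w4c')
E
```

```text
t: 2.83
ee_pos: [0.4772, 0.1582, 0.486]
eef_rot: [0.0, 0.974, 0.226, 0.001]
contact_force: [0.6, 0.7, 0.1]
width: 1.002
t: 2.92
ee_pos: [0.4765, 0.1619, 0.4885]
eef_rot: [-0.001, 0.973, 0.229, 0.003]
contact_force: [0.2, -0.8, -0.1]
width: 1.003
[0.47734877 0.15972514 0.48715393]
```

View pics/w4.png

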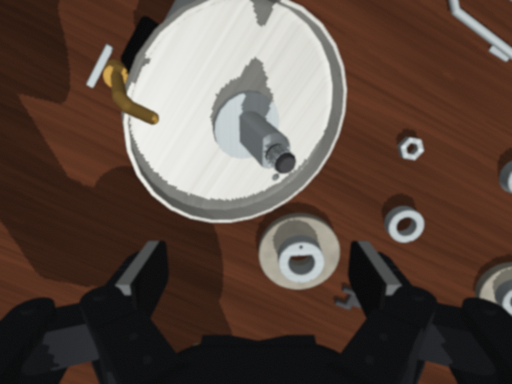

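View pics/w4c.png

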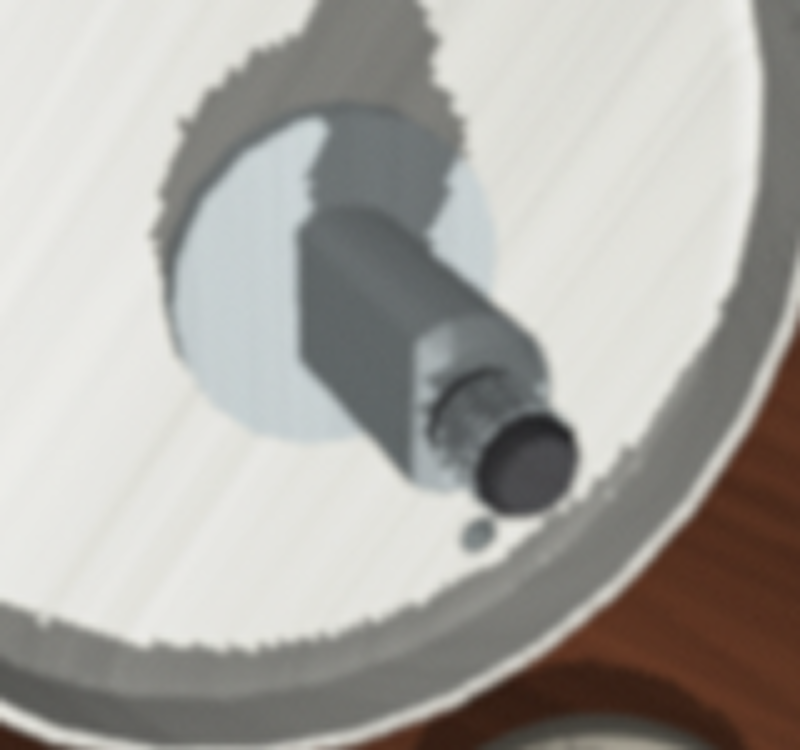

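```bash
cat > fit.py <<'E'
from h import *
from scipy.optimize import least_squares
def frame(az,s,tilt=np.radians(30)):
    z=np.array([np.sin(tilt)*np.cos(az),np.sin(tilt)*np.sin(az),np.cos(tilt)])
    u=np.array([np.cos(tilt)*np.cos(az),np.cos(tilt)*np.sin(az),-np.sin(tilt)]) # downhill, perp z
    v=np.cross(z,u); x=np.cos(s)*u+np.sin(s)*v; return np.c_[x,np.cross(z,x),z]
def fit(pts,px,C,w,x0):
    def r(q):
        F=frame(q[3],q[4]); return np.concatenate([wi*(proj('',q[:3]+F@np.array(p),C)-np.array(u)) for p,u,wi in zip(pts,px,w)])
    s=least_squares(r,x0); return s.x,s.fun,frame(s.x[3],s.x[4])
E
python3 - <<'E'
from fit import *
d=np.load('C4.npz'); C=(float(d['f']),float(d['cx']),float(d['cy']),d['T'])
h=.01149
pts=[(0,0,0),(0,0,.068),(.008,h,0),(.008,-h,0),(.008,h,.046),(.008,-h,.046)]
pxc=[(332,270),(527,464),(300,357),(300,228),(412,485),(418,343)]
px=[(180+a/5,70+b/5) for a,b in pxc]; w=[1,1,1,1,.6,.6]
for sg in (0,1):
  pp=px if sg==0 else [px[0],px[1],px[3],px[2],px[5],px[4]]
  for s0 in (0,1.6,3.1,-1.6):
    x,fun,F=fit(pts,pp,C,w,[.515,.19,.2,-1.7,s0]); print(sg,x.round(4),'az',np.degrees(x[3]).round(1),'spin',np.degrees(x[4]).round(1),'res',fun.round(1), np.abs(fun).max().round(2))
print(F.round(3), 'tip',x[:3]+F@[0,0,.068])
E
```

```text
0 [ 0.5177  0.1903  0.1906 -1.7304 -2.4395] az -99.1 spin -139.8 res [ 1.7  2.3  0.4  0.5 -0.  -1.1 -1.3 -0.6 -0.2 -1.1 -1.  -0.7] 2.3
0 [ 0.5177  0.1903  0.1906 -1.7304  3.8437] az -99.1 spin 220.2 res [ 1.7  2.3  0.4  0.5 -0.  -1.1 -1.3 -0.6 -0.2 -1.1 -1.  -0.7] 2.3
0 [ 0.5177  0.1903  0.1906 -1.7304  3.8437] az -99.1 spin 220.2 res [ 1.7  2.3  0.4  0.5 -0.  -1.1 -1.3 -0.6 -0.2 -1.1 -1.  -0.7] 2.3
0 [ 0.5177  0.1903  0.1906 -1.7304 -2.4395] az -99.1 spin -139.8 res [ 1.7  2.3  0.4  0.5 -0.  -1.1 -1.3 -0.6 -0.2 -1.1 -1.  -0.7] 2.3
1 [ 0.5137  0.1982  0.2085 -1.5833  0.3861] az -90.7 spin 22.1 res [-10.1   4.4  -6.9  -0.1   7.   -1.3   3.8   0.4   7.   -3.1   4.7  -1.6] 10.07
1 [ 0.5137  0.1982  0.2085 -1.5833  0.3861] az -90.7 spin 22.1 res [-10.1   4.4  -6.9  -0.1   7.   -1.3   3.8   0.4   7.   -3.1   4.7  -1.6] 10.07
1 [ 0.5137  0.1982  0.2085 -1.5833  0.3861] az -90.7 spin 22.1 res [-10.1   4.4  -6.9  -0.1   7.   -1.3   3.8   0.4   7.   -3.1   4.7  -1.6] 10.07
1 [ 0.5137  0.1982  0.2085 -1.5833  0.386 ] az -90.7 spin 22.1 res [-10.1   4.4  -6.9  -0.1   7.   -1.3   3.8   0.4   7.   -3.1   4.7  -1.6] 10.07
[[ 0.366  0.93  -0.006]
 [-0.807  0.314 -0.5  ]
 [-0.463  0.188  0.866]] tip [0.51325434 0.16418524 0.2673499 ]
```

```bash
cat >> fit.py <<'E'
def overlay(im,C,x,box,s,name,extra=[]):
    x0,y0,x1,y1=box; big=cv2.resize(im[y0:y1,x0:x1][:,:,::-1],None,fx=s,fy=s,interpolation=cv2.INTER_CUBIC).copy()
    F=frame(x[3],x[4]); t=np.linspace(0,2*np.pi,73)
    def pl(P,col):
        q=np.array([(proj('',x[:3]+F@p,C)-[x0,y0]+.5)*s for p in P]); cv2.polylines(big,[q.round().astype(np.int32)],False,col,1,cv2.LINE_AA)
    ci=lambda r,z:[np.array([r*np.cos(a),r*np.sin(a),z]) for a in t]
    D=lambda r,f,z:[np.array([min(r*np.cos(a),f),r*np.sin(a),z]) for a in t]
    pl(ci(.029,0),(0,0,255)); pl(ci(.008,.068),(0,255,0)); pl(ci(.008,.05),(0,255,0)); pl(D(.014,.008,0),(255,0,255)); pl(D(.014,.008,.046),(255,0,255)); pl(ci(.095,.004),(255,0,0))
    for e,c in extra: pl(e,c)
    cv2.imwrite(f'pics/{name}.png',big)
def load(n):
    d=np.load(n); return (float(d['f']),float(d['cx']),float(d['cy']),d['T'])
E
python3 - <<'E'
from fit import *
C=load('C4.npz'); im=cv2.imread('pics/w4.png')[:,:,::-1]
overlay(im,C,[0.5177,0.1903,0.1906,-1.7304,-2.4395],(180,70,340,220),5,'ov4')
overlay(im,C,[0.5177,0.1903,0.1906,-1.7304,-2.4395],(110,0,360,240),2.5,'ov4b')
E
```

```text
(no output)
```

View pics/ov4.png

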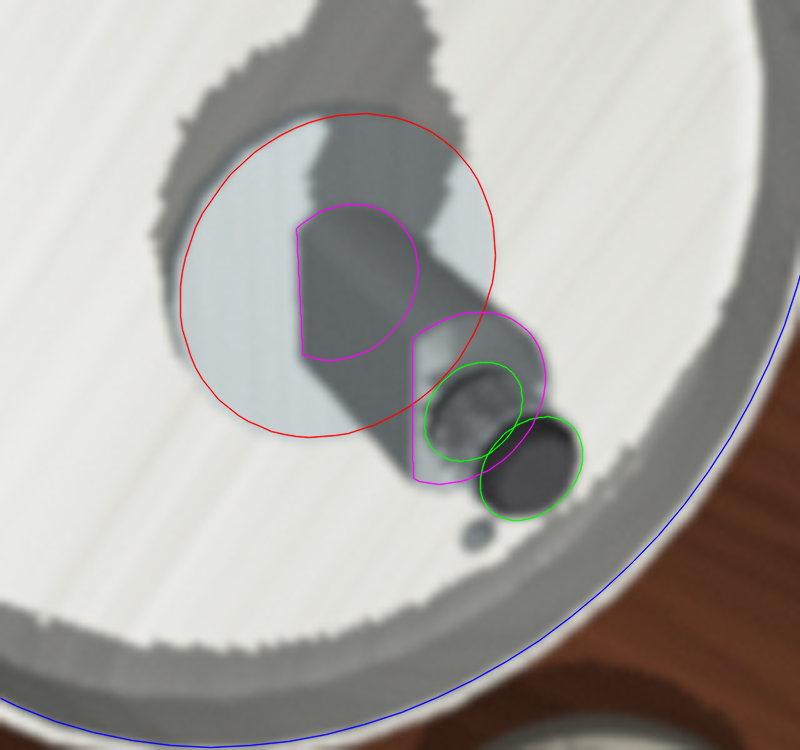

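View pics/ov4b.png

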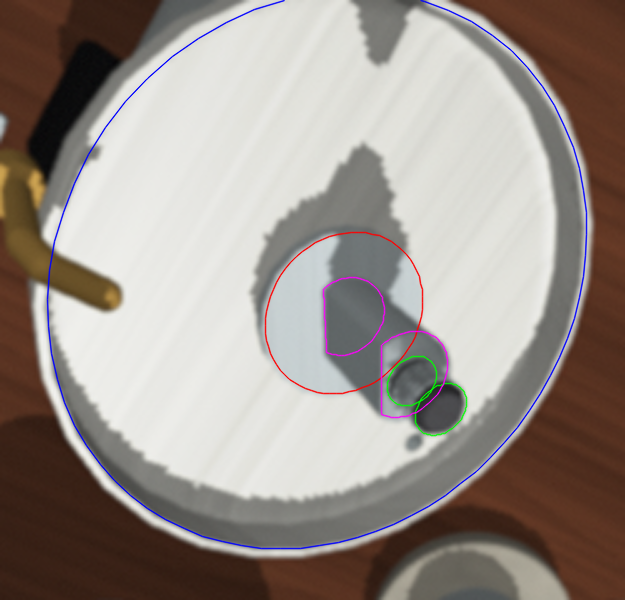

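Run:
```python
from h import *
print(go([.451,-.323,.30],np.radians(-8-90)),robot.read_state()['q'])
```

```text
[array([-0.2396,  0.4202,  0.1865]), [np.float64(0.6018), np.float64(-2.5398)]] [ 2.20918417e-01 -1.54711874e-01  1.62226617e+00  2.30183835e-04
  1.66974167e+00  1.32957939e+00]
```

```bash
python3 -m crank '[{"claw":0,"xyz":[-0.018,0.032,0.005],"turn":0.1},{"claw":0,"xyz":[-0.037,0.065,0.012],"turn":0.2},{"claw":0,"xyz":[-0.055,0.097,0.02],"turn":0.3},{"claw":0,"xyz":[-0.073,0.129,0.03],"turn":0.4},{"claw":0,"xyz":[-0.092,0.161,0.045],"turn":0.5},{"claw":0,"xyz":[-0.11,0.194,0.06],"turn":0.6},{"claw":0,"xyz":[-0.129,0.226,0.075],"turn":0.602},{"claw":0,"xyz":[-0.147,0.258,0.09],"turn":0.602},{"claw":0,"xyz":[-0.165,0.29,0.105],"turn":0.602},{"claw":0,"xyz":[-0.183,0.322,0.12],"turn":0.602}]'
python3 - <<'E'
from h import *
print(go([.451,-.323,.26],np.radians(-8-90)))
E
```

```text
t: 3.8
ee_pos: [0.455, -0.2151, 0.364]
eef_rot: [0.0, 0.997, -0.073, 0.0]
contact_force: [1.5, 0.9, -0.5]
width: 1.003
[array([0.0117, 0.1072, 0.104 ]), [np.float64(-0.0061), np.float64(3.1355)]]
```

```bash
python3 -m crank '[{"claw":0,"xyz":[0.003,0.03,0.025],"turn":0},{"claw":0,"xyz":[0.006,0.06,0.05],"turn":0},{"claw":0,"xyz":[0.01,0.09,0.075],"turn":0},{"claw":0,"xyz":[0.012,0.107,0.104],"turn":0},{"claw":0,"xyz":[0.012,0.107,0.104],"turn":0},{"claw":0,"xyz":[0.012,0.107,0.104],"turn":0}]'
python3 - <<'E'
from h import *
im,C=snap('w5'); P,R=tool(); print(P)
# predicted hub top centre & grasp axis
g=P+R@[0,0,.1]; print(proj('',[.451,-.323,.034],C)); print(go([.451,-.323,.19],np.radians(-98)))
E
```

```text
t: 4.3
ee_pos: [0.451, -0.3206, 0.2582]
eef_rot: [-0.001, 0.997, -0.073, -0.002]
contact_force: [-0.4, 0.9, -0.0]
width: 0.997
[ 0.45216863 -0.32009629  0.26027954]
[260.32072076 208.97651473]
[array([-0.0006,  0.0031,  0.0703]), [np.float64(-0.006), np.float64(3.1356)]]
```

View pics/w5.png

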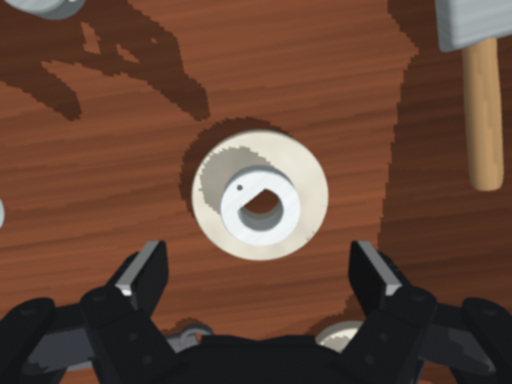

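```bash
python3 -m crank '[{"claw":0,"xyz":[0.001,0.003,0.03],"turn":0},{"claw":0,"xyz":[0.001,0.003,0.055],"turn":0},{"claw":0,"xyz":[0.001,0.003,0.07],"turn":0},{"claw":0,"xyz":[0.001,0.003,0.07],"turn":0},{"claw":0.5,"xyz":[0.001,0.003,0.07],"turn":0},{"claw":1,"xyz":[0.001,0.003,0.07],"turn":0},{"claw":1,"xyz":[0.001,0.003,0.07],"turn":0},{"claw":1,"xyz":[0.001,0.003,0.07],"turn":0},{"claw":1,"xyz":[0.001,0.003,0.07],"turn":0},{"claw":1,"xyz":[0.001,0.003,0.07],"turn":0}]'
python3 - <<'E'
from h import *
im,C=snap('w6'); print(robot.read_state()['width'],tool()[0],robot.read_state()['contact_force'])
im,C=snap('s6','side'); crop(im,270,150,370,230,7,'s6c')
E
```

```text
t: 5.18
ee_pos: [0.4556, -0.3224, 0.194]
eef_rot: [0.001, 0.997, -0.071, 0.002]
contact_force: [-2.3, 2.3, 10.2]
width: 0.604
0.6033771201637144 [ 0.45559501 -0.32238687  0.19398831] [-2.56974559  3.76071586  9.74423768]
```

View pics/w6.png

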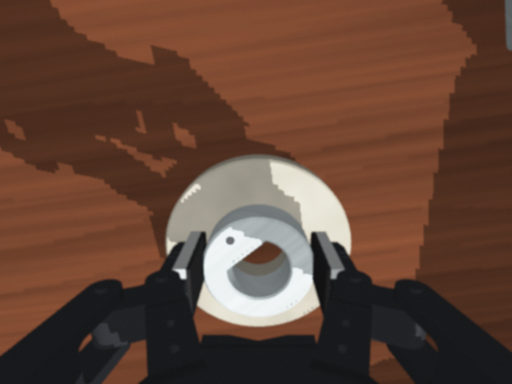

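View pics/s6c.png

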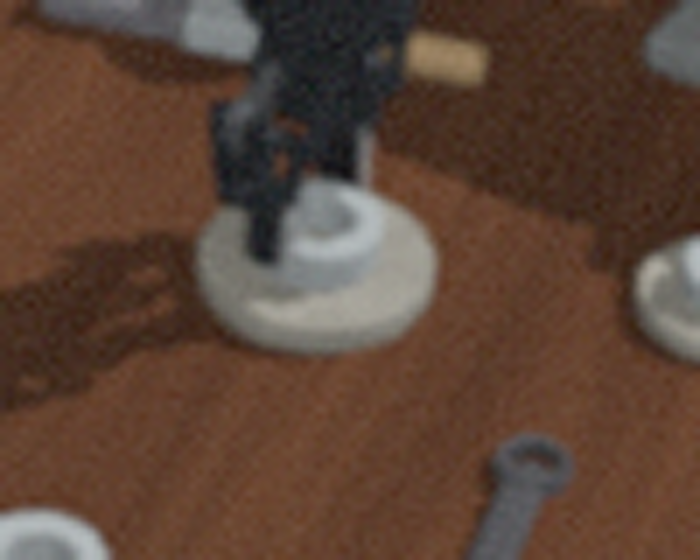

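```bash
python3 -m crank '[{"claw":0.2,"xyz":[0,0,0],"turn":0},{"claw":0.2,"xyz":[0,0,0],"turn":0},{"claw":0.2,"xyz":[0,0,-0.006],"turn":0},{"claw":0.2,"xyz":[0,0,-0.006],"turn":0},{"claw":1,"xyz":[0,0,-0.006],"turn":0},{"claw":1,"xyz":[0,0,-0.006],"turn":0},{"claw":1,"xyz":[0,0,-0.006],"turn":0},{"claw":1,"xyz":[0,0,-0.006],"turn":0},{"claw":1,"xyz":[0,0,-0.006],"turn":0}]'
python3 - <<'E'
from h import *
im,C=snap('w7'); print(robot.read_state()['width'],tool()[0],robot.read_state()['contact_force'])
crop(im,150,120,370,360,2.5,'w7c')
E
```

```text
t: 6.03
ee_pos: [0.4548, -0.3223, 0.1979]
eef_rot: [0.001, 0.997, -0.071, 0.0]
contact_force: [-2.6, 0.6, 8.7]
width: 0.598
0.6011540971977678 [ 0.45472839 -0.32227516  0.19791851] [-3.76102049  1.92668148  9.31607652]
```

View pics/w7c.png

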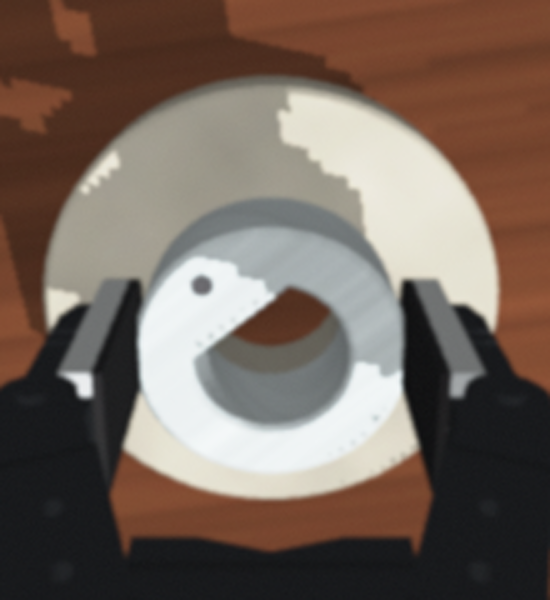

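Run:
```python
from h import *
C=cam('wrist'); P,R=tool()
c=at_z('',258.4,259.6,.034,C); d=at_z('',230.8,234,.034,C)
print(c,(R.T@(c-P)).round(4),np.linalg.norm(d-c)); v=R.T@(d-c); print('dimple angle about tool z from tool x',np.degrees(np.arctan2(v[1],v[0])), 'world',np.degrees(np.arctan2((d-c)[1],(d-c)[0])),'toolx',np.degrees(np.arctan2(R[1,0],R[0,0])))
```

```text
[ 0.45271373 -0.32372934  0.034     ] [-0.0019  0.0015  0.1639] 0.018807498789087253
dimple angle about tool z from tool x -43.80507227744302 world 35.65863777856837 toolx -8.146407744686375
```

Run:
```python
from h import *
C=cam('wrist')
a=at_z('',150+197/2.5,120+357/2.5,.034,C); b=at_z('',150+285/2.5,120+288/2.5,.034,C); v=b-a; print(np.degrees(np.arctan2(v[1],v[0]))+90,np.linalg.norm(v))
```

```text
32.581035650206026 0.022476643378581008
```

```bash
python3 -m crank '[{"claw":1,"xyz":[0,0,-0.02],"turn":0},{"claw":1,"xyz":[0,0,-0.05],"turn":0},{"claw":1,"xyz":[0,0,-0.09],"turn":-0.1},{"claw":1,"xyz":[0.005,-0.025,-0.12],"turn":-0.22},{"claw":1,"xyz":[0.008,-0.055,-0.14],"turn":-0.34},{"claw":1,"xyz":[0.01,-0.09,-0.16],"turn":-0.46},{"claw":1,"xyz":[0.01,-0.125,-0.18],"turn":-0.58},{"claw":1,"xyz":[0.01,-0.16,-0.2],"turn":-0.7},{"claw":1,"xyz":[0.01,-0.195,-0.215],"turn":-0.82},{"claw":1,"xyz":[0.01,-0.23,-0.23],"turn":-0.94}]'
python3 - <<'E'
from h import *
print(go([.5115,.166,.48],np.radians(80-90)),robot.read_state()['width'])
E
```

```text
t: 6.92
ee_pos: [0.4966, -0.0938, 0.4268]
eef_rot: [-0.0, 0.92, 0.391, -0.0]
contact_force: [1.4, -0.4, -5.2]
width: 0.594
[array([ 0.1974, -0.1697, -0.0531]), [np.float64(-0.5929), np.float64(2.5487)]] 0.5938151178797718
```

```bash
python3 -m crank '[{"claw":1,"xyz":[0.028,-0.024,-0.015],"turn":-0.1},{"claw":1,"xyz":[0.056,-0.048,-0.03],"turn":-0.2},{"claw":1,"xyz":[0.084,-0.072,-0.053],"turn":-0.3},{"claw":1,"xyz":[0.112,-0.096,-0.053],"turn":-0.4},{"claw":1,"xyz":[0.14,-0.12,-0.053],"turn":-0.5},{"claw":1,"xyz":[0.168,-0.144,-0.053],"turn":-0.593},{"claw":1,"xyz":[0.197,-0.17,-0.053],"turn":-0.593},{"claw":1,"xyz":[0.197,-0.17,-0.053],"turn":-0.593},{"claw":1,"xyz":[0.197,-0.17,-0.053],"turn":-0.593}]'
python3 - <<'E'
from h import *
print(go([.5115,.166,.48],np.radians(80-90)),robot.read_state()['width'])
im,C=snap('w8'); im2,C2=snap('s8','side'); crop(im2,110,150,290,330,3.3,'s8c')
P,R=tool(); print(P)
E
```

```text
t: 7.67
ee_pos: [0.5123, 0.1664, 0.4782]
eef_rot: [-0.001, 0.767, 0.642, -0.001]
contact_force: [0.0, -1.7, -4.3]
width: 0.591
[array([-0.0005, -0.0007, -0.0018]), [np.float64(-0.0015), np.float64(3.14)]] 0.5911063191843048
[0.51267027 0.16412081 0.47861667]
```

View pics/w8.png

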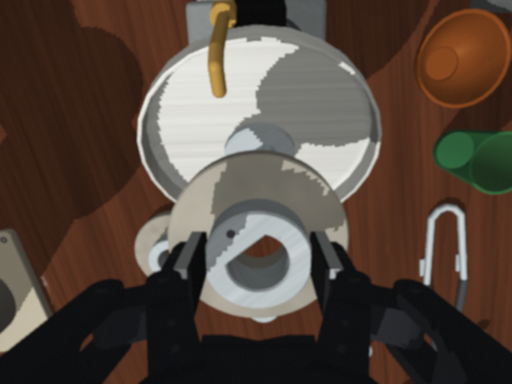

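View pics/s8c.png

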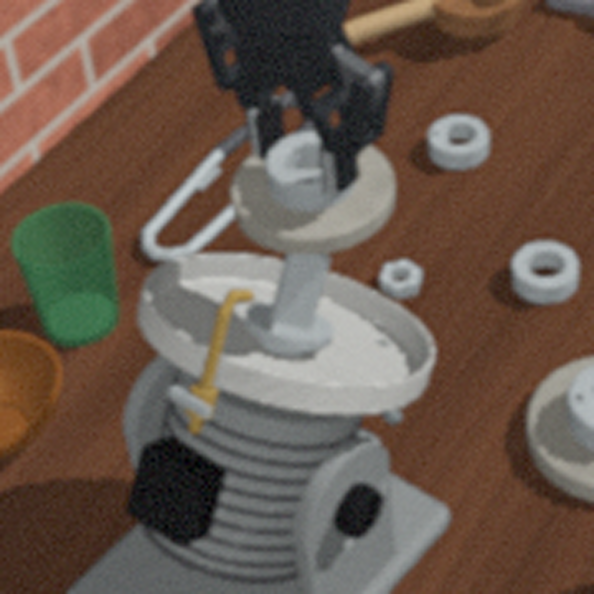

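Run:
```python
from fit import *
im=cv2.imread('pics/w8.png')[:,:,::-1]; C=cam('wrist')
overlay(im,C,[0.517,0.1905,0.196,-1.7304,-2.4395],(160,120,360,340),3,'ov8')
```

```text
(no output)
```

View pics/ov8.png

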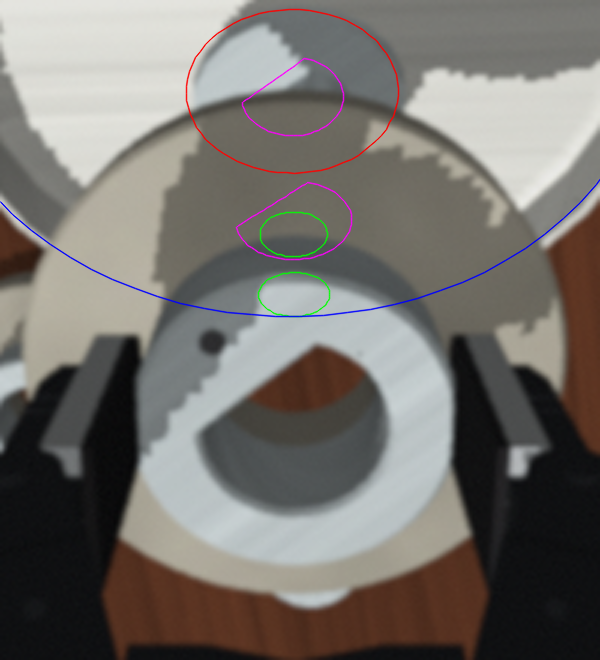

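```bash
python3 -m crank '[{"claw":1,"xyz":[0,0,0.012],"turn":0},{"claw":1,"xyz":[0,0,0.022],"turn":0},{"claw":1,"xyz":[0,0,0.028],"turn":0},{"claw":1,"xyz":[0,0,0.032],"turn":0},{"claw":1,"xyz":[0,0,0.032],"turn":0}]'
python3 - <<'E'
from h import *
im,C=snap('w9'); im2,C2=snap('s9','side'); crop(im2,150,170,250,260,6,'s9c'); crop(im,160,120,360,340,2.5,'w9c')
E
```

```text
t: 8.18
ee_pos: [0.5125, 0.164, 0.4462]
eef_rot: [-0.001, 0.768, 0.64, -0.001]
contact_force: [-2.0, 3.7, -5.6]
width: 0.596
```

View pics/w9c.png

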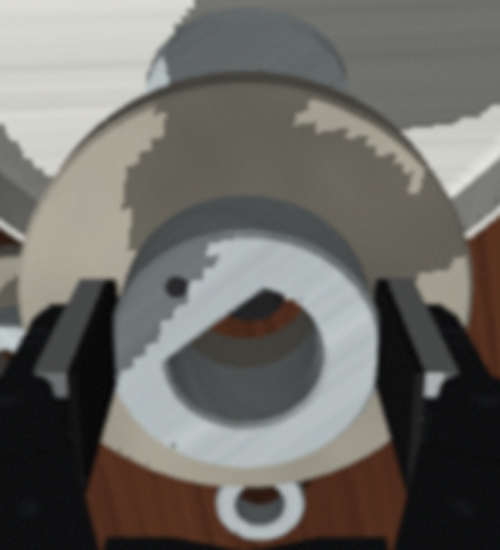

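View pics/s9c.png

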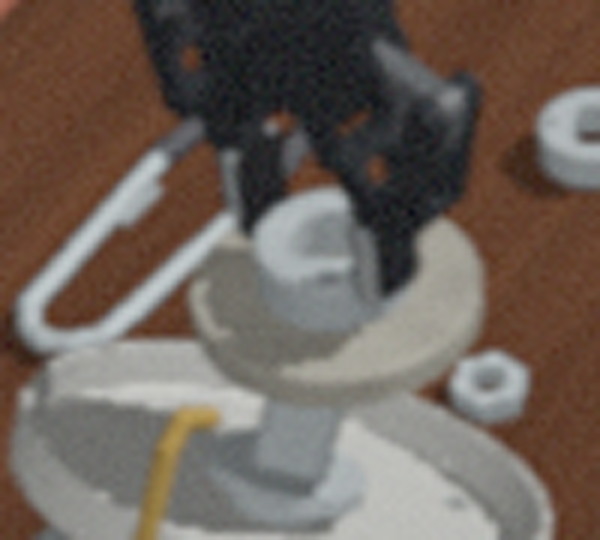

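Run:
```python
from fit import *
im=cv2.imread('pics/w9.png')[:,:,::-1]; C=cam('wrist'); P,R=tool(); print(P,robot.read_state()['contact_force'])
overlay(im,C,[0.517,0.1905,0.196,-1.7304,-2.4395],(160,120,360,340),3,'ov9')
# hub-top centre pixel in w9c: left115,right378 ->246.5; top 232,bottom 467 -> 349.5
z=P[2]-.1639
c=at_z('',160+246.5/2.5,120+349.5/2.5,z,C); print('hub top',c)
```

```text
[0.51260875 0.16413315 0.44723939] [-2.08552867  1.97464274 -4.20072187]
hub top [0.51288863 0.15967371 0.28333939]
```

View pics/ov9.png

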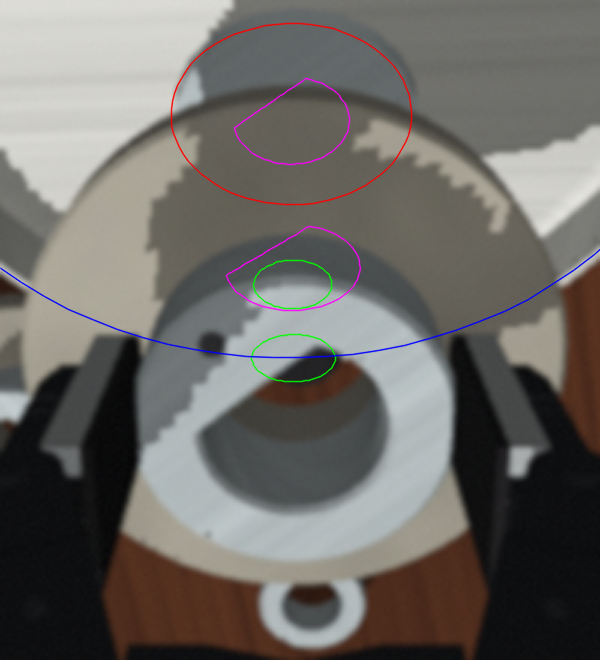

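```bash
python3 -m crank '[{"claw":1,"xyz":[0.002,0,0.003],"turn":0},{"claw":1,"xyz":[0.002,0,0.006],"turn":0},{"claw":1,"xyz":[0.002,0,0.008],"turn":0},{"claw":1,"xyz":[0.002,0,0.008],"turn":0}]'
python3 -m crank '[{"claw":1,"xyz":[0,0,0.003],"turn":0},{"claw":1,"xyz":[0,0,0.006],"turn":0},{"claw":1,"xyz":[0,0,0.006],"turn":0}]'
python3 - <<'E'
from h import *
im,C=snap('w10'); im2,C2=snap('s10','side'); crop(im2,150,170,250,260,6,'s10c'); crop(im,160,120,360,340,2.5,'w10c')
E
```

```text
t: 8.62
ee_pos: [0.5135, 0.1664, 0.4408]
eef_rot: [0.001, 0.768, 0.641, 0.001]
contact_force: [-0.5, 3.4, 1.7]
width: 0.596
t: 8.87
ee_pos: [0.5135, 0.1667, 0.4348]
eef_rot: [0.0, 0.768, 0.641, 0.002]
contact_force: [0.1, 6.9, 4.8]
width: 0.597
```

View pics/w10c.png

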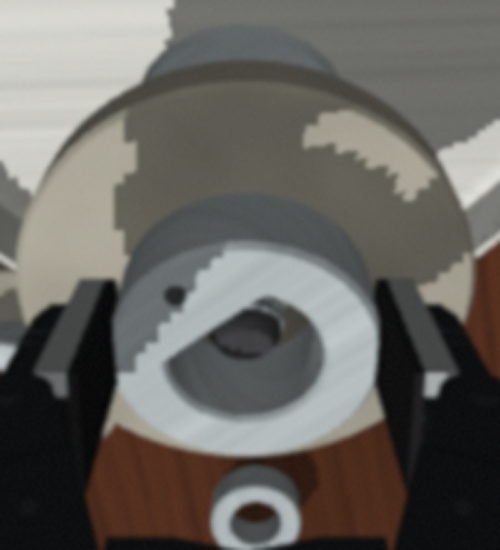

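View pics/s10c.png

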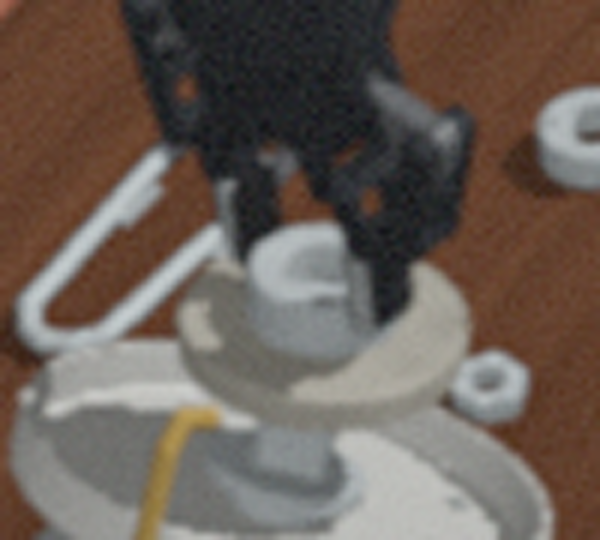

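```bash
python3 -m crank '[{"claw":1,"xyz":[0.001,0,0.003],"turn":0},{"claw":1,"xyz":[0.003,0,0.006],"turn":0},{"claw":1,"xyz":[0.005,0,0.01],"turn":0},{"claw":1,"xyz":[0.005,0,0.01],"turn":0}]'
python3 - <<'E'
from h import *
im,C=snap('w11'); im2,C2=snap('s11','side'); crop(im2,150,170,250,260,6,'s11c'); crop(im,160,120,360,340,2.5,'w11c')
E
```

```text
t: 9.3
ee_pos: [0.5143, 0.1718, 0.4247]
eef_rot: [0.0, 0.768, 0.641, 0.001]
contact_force: [-0.8, 5.0, 2.3]
width: 0.599
```

View pics/w11c.png

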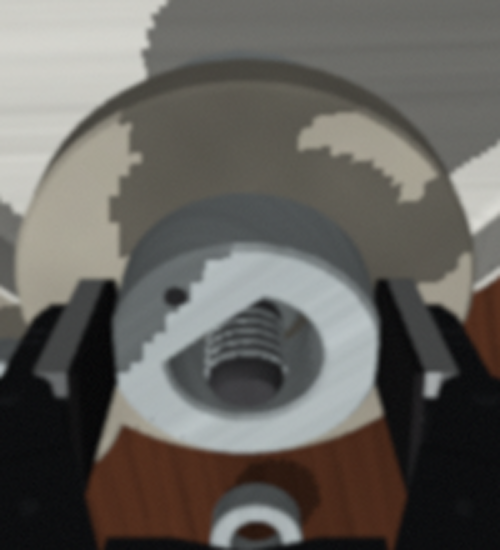

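View pics/s11c.png

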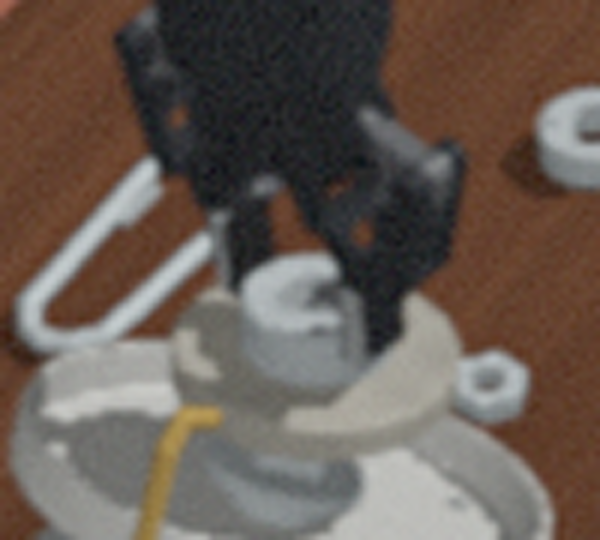

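```bash
python3 -m crank '[{"claw":1,"xyz":[0.002,0,0.003],"turn":0},{"claw":1,"xyz":[0.004,0,0.006],"turn":0},{"claw":1,"xyz":[0.005,0,0.009],"turn":0},{"claw":1,"xyz":[0.005,0,0.009],"turn":0}]'
python3 - <<'E'
from h import *
im,C=snap('w12'); im2,C2=snap('s12','side'); crop(im2,150,170,250,260,6,'s12c'); crop(im,160,120,360,340,2.5,'w12c')
E
```

```text
t: 9.73
ee_pos: [0.5146, 0.174, 0.4226]
eef_rot: [0.003, 0.768, 0.64, 0.0]
contact_force: [-25.3, -18.4, 46.3]
width: 0.596
```

View pics/w12c.png

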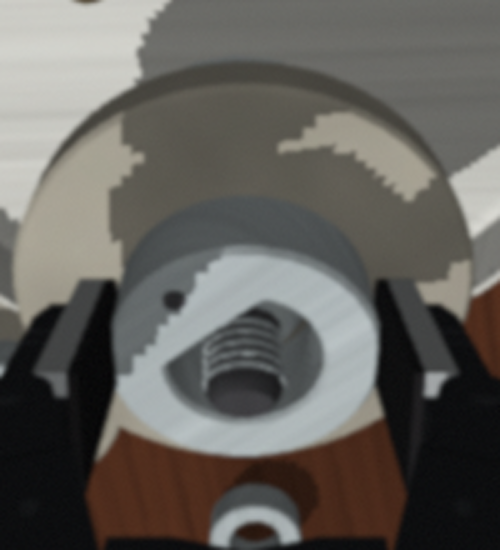

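View pics/s12c.png

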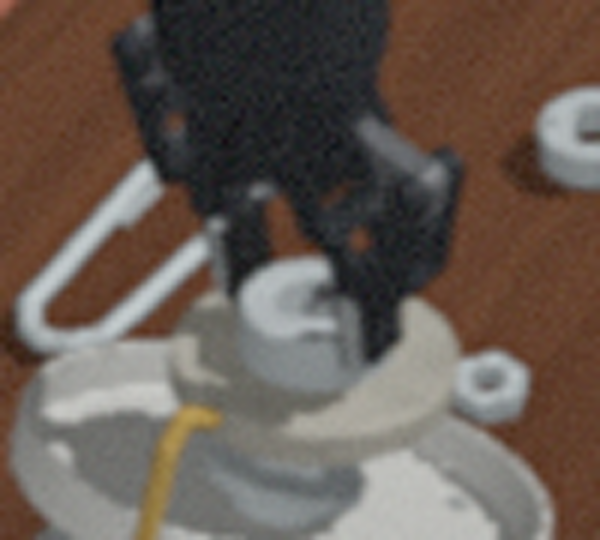

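```bash
python3 -m crank '[{"claw":1,"xyz":[-0.004,0,-0.007],"turn":0},{"claw":1,"xyz":[-0.004,0,-0.007],"turn":0},{"claw":0.4,"xyz":[-0.004,0,-0.007],"turn":0},{"claw":0.2,"xyz":[-0.004,0,-0.007],"turn":0},{"claw":0.2,"xyz":[-0.004,0,-0.007],"turn":0},{"claw":0.2,"xyz":[-0.004,0,-0.007],"turn":0}]'
python3 - <<'E'
from h import *
im,C=snap('w13'); im2,C2=snap('s13','side'); crop(im2,150,170,250,260,6,'s13c'); crop(im,160,120,360,340,2.5,'w13c')
E
```

```text
t: 10.33
ee_pos: [0.5144, 0.1719, 0.4212]
eef_rot: [0.0, 0.768, 0.641, -0.0]
contact_force: [0.5, -0.7, -0.6]
width: 0.796
```

View pics/w13c.png

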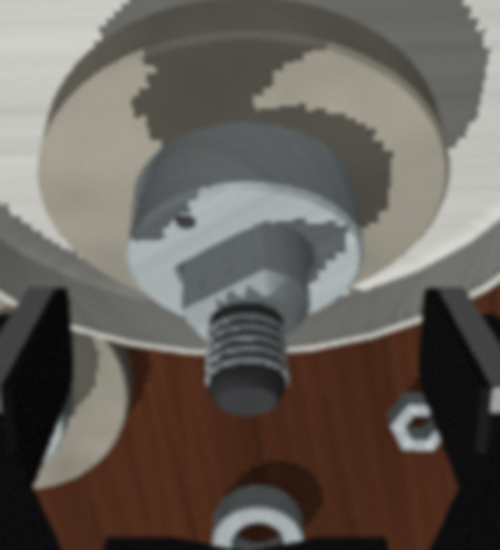

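View pics/s13c.png

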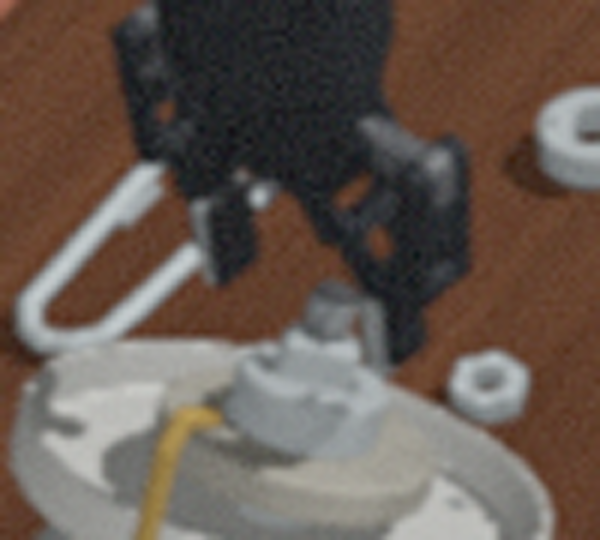

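```bash
python3 -m crank '[{"claw":0,"xyz":[0,0,-0.03],"turn":0},{"claw":0,"xyz":[-0.01,0,-0.06],"turn":0},{"claw":0,"xyz":[-0.025,0,-0.085],"turn":0},{"claw":0,"xyz":[-0.04,0,-0.1],"turn":0},{"claw":0,"xyz":[-0.04,0,-0.1],"turn":0},{"claw":0,"xyz":[-0.04,0,-0.1],"turn":0}]'
python3 - <<'E'
from fit import *
im,C=snap('w14'); np.savez('C14.npz',f=C[0],cx=C[1],cy=C[2],T=C[3]); crop(im,160,60,360,260,4,'w14c'); print(tool()[0])
E
```

```text
t: 10.93
ee_pos: [0.5073, 0.1323, 0.5225]
eef_rot: [0.001, 0.768, 0.64, 0.001]
contact_force: [0.0, -0.3, -0.5]
width: 0.999
[0.50721935 0.13270209 0.52098882]
```

View pics/w14c.png

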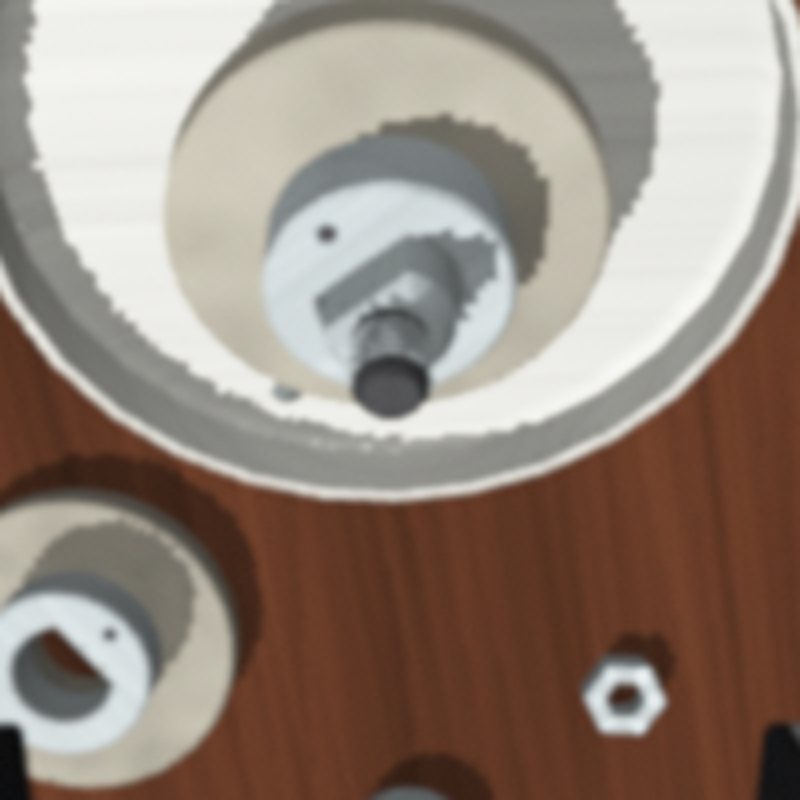

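Run:
```python
from fit import *
C=load('C14.npz'); im=cv2.imread('pics/w14.png')[:,:,::-1]
ci=lambda r,z:[np.array([r*np.cos(a),r*np.sin(a),z]) for a in np.linspace(0,2*np.pi,73)]
pts=[(0,0,.068),(0,0,.034),(.0205,0,.034)]; px=[(160+a/4,60+b/4) for a,b in [(391,387),(389,286),(327,233)]]
for tag,x in (('free',None),):
    x,fun,F=fit(pts,px,C,[1,1,1],[.516,.19,.196,-1.73,-2.44]); print(x.round(4),np.degrees(x[3:]).round(1),fun.round(2))
overlay(im,C,x,(160,60,360,260),4,'ov14',[(ci(.027,.034),(0,165,255)),(ci(.05,.014),(0,255,255))])
```

```text
[ 0.5184  0.1881  0.1779 -1.7342 -2.414 ] [ -99.4 -138.3] [ 0.04 -0.24  0.14  0.49 -0.18 -0.23]
```

View pics/ov14.png

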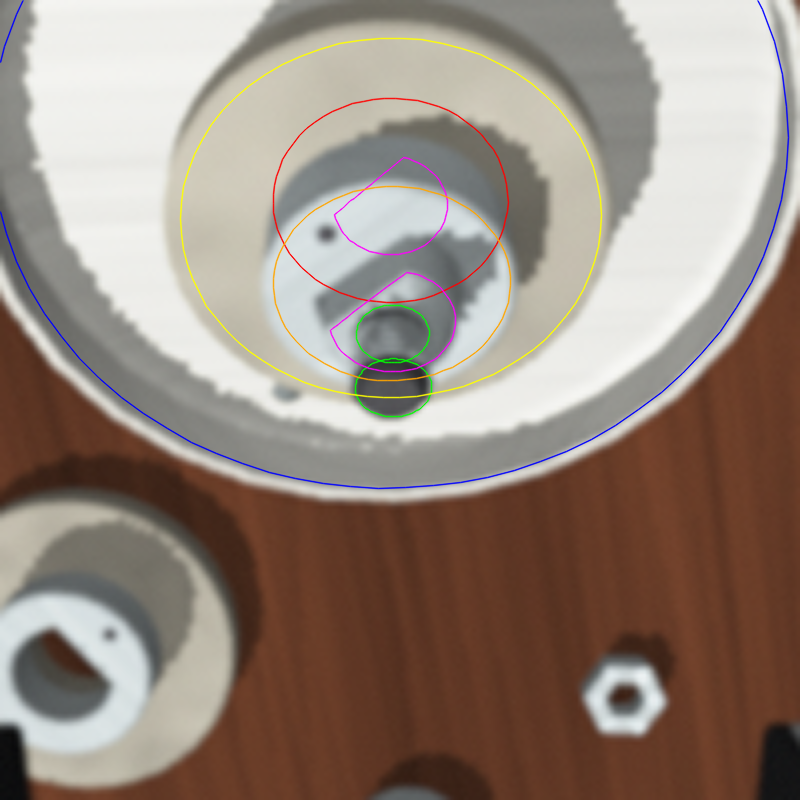

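Run:
```python
from h import *
print(go([.616,-.212,.3],np.radians(-15.2-90)),robot.read_state()['q'])
```

```text
[array([-0.3195,  0.1691,  0.2209]), [np.float64(1.6553), np.float64(-1.4863)]] [ 1.58001551e-01 -9.31653923e-02  1.50497579e+00  2.15383189e-04
  1.73006506e+00  3.38815045e-01]
```

```bash
python3 -m crank '[{"claw":0,"xyz":[-0.025,0.013,0.01],"turn":0.12},{"claw":0,"xyz":[-0.05,0.026,0.022],"turn":0.24},{"claw":0,"xyz":[-0.075,0.04,0.034],"turn":0.36},{"claw":0,"xyz":[-0.1,0.053,0.046],"turn":0.48},{"claw":0,"xyz":[-0.125,0.066,0.06],"turn":0.6},{"claw":0,"xyz":[-0.15,0.079,0.075],"turn":0.72},{"claw":0,"xyz":[-0.175,0.092,0.09],"turn":0.84},{"claw":0,"xyz":[-0.2,0.106,0.105],"turn":0.96},{"claw":0,"xyz":[-0.225,0.12,0.12],"turn":1.08},{"claw":0,"xyz":[-0.25,0.133,0.14],"turn":1.2}]'
python3 - <<'E'
from h import *
print(go([.616,-.212,.26],np.radians(-15.2-90)))
E
```

```text
t: 11.82
ee_pos: [0.5935, -0.1376, 0.3794]
eef_rot: [-0.0, 0.996, 0.093, -0.001]
contact_force: [0.7, -0.5, 0.6]
width: 1.005
[array([0.0085, 0.0774, 0.1194]), [np.float64(0.4508), np.float64(-2.6908)]]
```

```bash
python3 -m crank '[{"claw":0,"xyz":[0.002,0.019,0.03],"turn":0.12},{"claw":0,"xyz":[0.004,0.038,0.06],"turn":0.24},{"claw":0,"xyz":[0.006,0.057,0.09],"turn":0.36},{"claw":0,"xyz":[0.0085,0.077,0.119],"turn":0.45},{"claw":0,"xyz":[0.0085,0.077,0.119],"turn":0.45},{"claw":0,"xyz":[0.0085,0.077,0.119],"turn":0.45}]'
python3 -m crank '[{"claw":0,"xyz":[0,0,0],"turn":0}]'
python3 - <<'E'
from h import *
im,C=snap('w15'); P,R=tool(); print(P,np.degrees(np.arctan2(R[1,0],R[0,0])),proj('',[.616,-.212,.02],C)); crop(im,190,130,330,260,5,'w15c')
E
```

```text
t: 12.32
ee_pos: [0.6145, -0.2104, 0.2572]
eef_rot: [-0.001, 0.992, -0.129, -0.004]
contact_force: [-1.0, -0.0, 1.3]
width: 1.003
t: 12.4
ee_pos: [0.6161, -0.2101, 0.2619]
eef_rot: [-0.0, 0.992, -0.128, -0.001]
contact_force: [0.2, 0.5, 1.1]
width: 0.999
[ 0.61654538 -0.21007865  0.26350936] -14.715718011506576 [259.0459155  201.25123083]
```

View pics/w15.png

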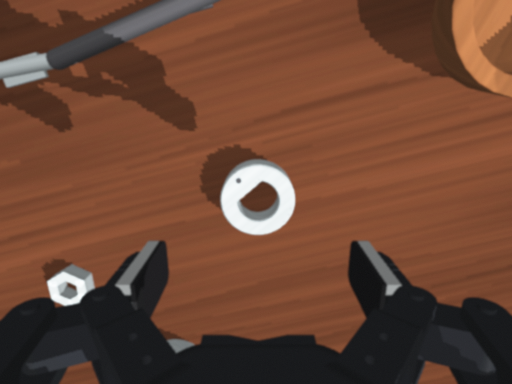

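View pics/w15c.png

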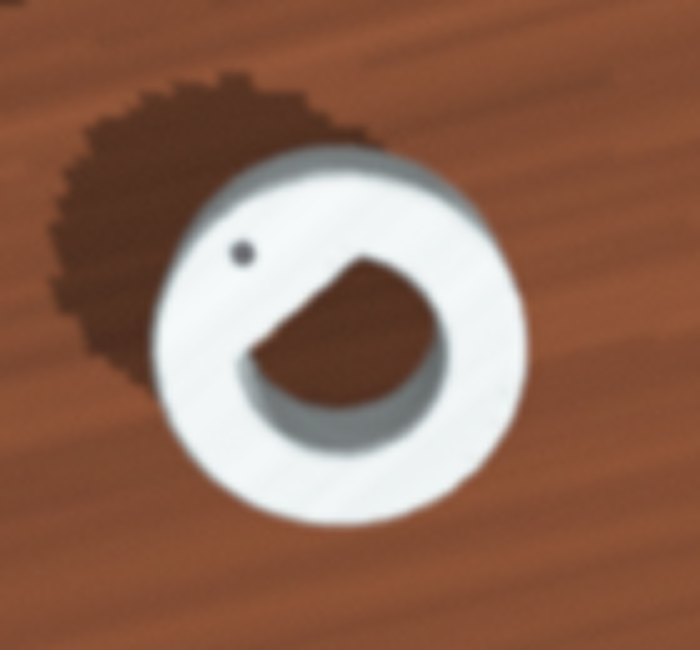

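```bash
python3 -m crank '[{"claw":0,"xyz":[0,0.001,0.03],"turn":0},{"claw":0,"xyz":[0,0.001,0.06],"turn":0},{"claw":0,"xyz":[0,0.001,0.077],"turn":0},{"claw":0,"xyz":[0,0.001,0.077],"turn":0},{"claw":1,"xyz":[0,0.001,0.077],"turn":0},{"claw":1,"xyz":[0,0.001,0.077],"turn":0},{"claw":1,"xyz":[0,0.001,0.077],"turn":0},{"claw":1,"xyz":[0,0.001,0.077],"turn":0},{"claw":1,"xyz":[0,0.001,0.077],"turn":0},{"claw":1,"xyz":[0,0.001,0.077],"turn":0}]'
python3 - <<'E'
from h import *
im,C=snap('w16'); print(robot.read_state()['width'],tool()[0],robot.read_state()['contact_force'])
np.savez('C16.npz',f=C[0],cx=C[1],cy=C[2],T=C[3])
crop(im,150,120,370,360,2.5,'w16c')
E
```

```text
t: 13.28
ee_pos: [0.6183, -0.2143, 0.1921]
eef_rot: [0.002, 0.992, -0.129, 0.005]
contact_force: [-5.3, -12.3, 22.9]
width: 0.15
0.09125006731547952 [ 0.61823844 -0.21428618  0.19230449] [-3.83165416 -4.94955642 15.54503139]
```

View pics/w16c.png

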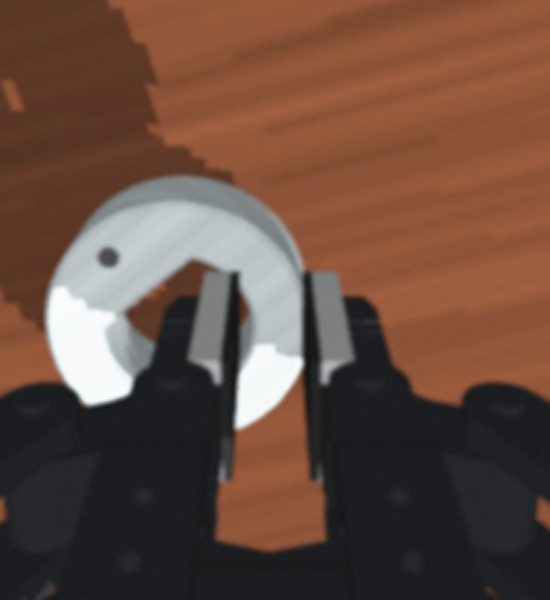

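```bash
python3 -m crank '[{"claw":1,"xyz":[0,0,-0.02],"turn":0},{"claw":0.5,"xyz":[0,0,-0.05],"turn":0},{"claw":0,"xyz":[0,0,-0.075],"turn":0},{"claw":0,"xyz":[0,0,-0.075],"turn":0},{"claw":0,"xyz":[0,0,-0.075],"turn":0},{"claw":0,"xyz":[0,0,-0.075],"turn":0}]'
python3 - <<'E'
from h import *
im,C=snap('w17'); P,R=tool(); print(P,robot.read_state()['width'],np.degrees(np.arctan2(R[1,0],R[0,0]))); np.savez('C17.npz',f=C[0],cx=C[1],cy=C[2],T=C[3],P=P,R=R); crop(im,150,110,330,260,4,'w17c')
E
```

```text
t: 13.83
ee_pos: [0.6163, -0.2121, 0.2624]
eef_rot: [0.0, 0.992, -0.129, 0.001]
contact_force: [-0.4, -0.2, -0.3]
width: 0.788
[ 0.61580752 -0.21190542  0.26097835] 0.867977439788022 -14.84239701003141
```

View pics/w17c.png

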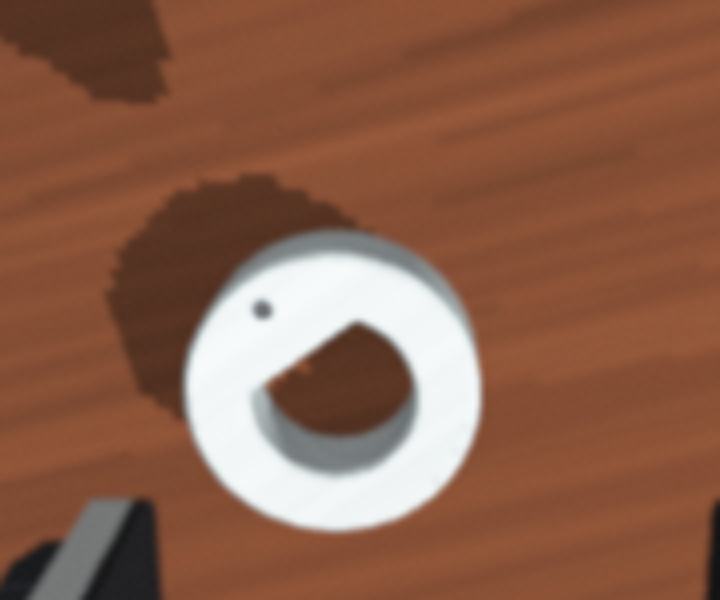

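Run:
```python
from fit import *
C=load('C17.npz'); D=np.load('C17.npz'); P,R=D['P'],D['R']
c=at_z('',233.1,207.8,.02,C); d=at_z('',215.5,187.5,.02,C)-c
a=at_z('',150+252/4,110+393/4,.02,C); b=at_z('',150+358/4,110+322/4,.02,C); v=b-a
print(c,R.T@(c-P),np.linalg.norm(d),np.degrees(np.arctan2(d[1],d[0])),np.degrees(np.arctan2(v[1],v[0]))+90)
```

```text
[ 0.61700396 -0.19487842  0.02      ] [-0.00330319 -0.01676816  0.24097684] 0.019730657746933087 23.490232408404662 19.826394899302485
```

```bash
python3 -m crank '[{"claw":0,"xyz":[-0.003,-0.017,0.01],"turn":0.087},{"claw":0,"xyz":[-0.003,-0.017,0.04],"turn":0.087},{"claw":0,"xyz":[-0.003,-0.017,0.07],"turn":0.087},{"claw":0,"xyz":[-0.003,-0.017,0.088],"turn":0.087},{"claw":0,"xyz":[-0.003,-0.017,0.088],"turn":0.087},{"claw":0.3,"xyz":[-0.003,-0.017,0.088],"turn":0.087},{"claw":1,"xyz":[-0.003,-0.017,0.088],"turn":0.087},{"claw":1,"xyz":[-0.003,-0.017,0.088],"turn":0.087},{"claw":1,"xyz":[-0.003,-0.017,0.088],"turn":0.087},{"claw":1,"xyz":[-0.003,-0.017,0.088],"turn":0.087}]'
python3 -m crank '[{"claw":1,"xyz":[0,0,0],"turn":0}]'
python3 - <<'E'
from h import *
im,C=snap('w18'); P,R=tool(); print(robot.read_state()['width'],P,robot.read_state()['contact_force'])
np.savez('C18.npz',f=C[0],cx=C[1],cy=C[2],T=C[3],P=P,R=R)
crop(im,150,120,370,360,2.5,'w18c')
E
```

```text
t: 14.72
ee_pos: [0.6185, -0.1953, 0.1753]
eef_rot: [0.0, 0.985, -0.172, 0.002]
contact_force: [0.0, -0.1, 6.6]
width: 0.607
t: 14.8
ee_pos: [0.6185, -0.1953, 0.1753]
eef_rot: [0.0, 0.985, -0.172, 0.002]
contact_force: [-0.3, 0.2, 7.0]
width: 0.608
0.6047824553067691 [ 0.61847257 -0.19530048  0.17525177] [-0.22625516 -0.02082868  5.90692389]
```

View pics/w18c.png

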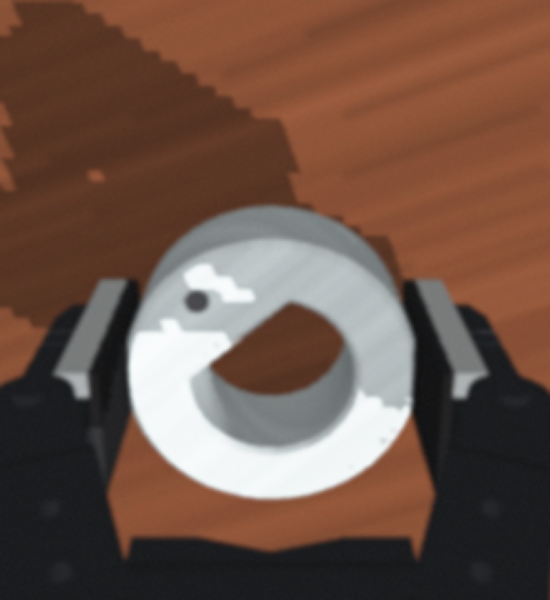

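Run:
```python
from fit import *
C=load('C18.npz'); D=np.load('C18.npz'); P,R=D['P'],D['R']
c=at_z('',258.4,267.4,.02,C); print(R.T@(c-P), np.degrees(np.arctan2(R[1,0],R[0,0])))
print(go([.5115,.168,.30],np.radians(-10)))
```

```text
[-0.00069818  0.00130697  0.15525033] -19.8412203421593
[array([-0.2234, -0.3054, -0.1257]), [np.float64(-1.7426), np.float64(1.399)]]
```

```bash
python3 -m crank '[{"claw":1,"xyz":[0,0,-0.03],"turn":0},{"claw":1,"xyz":[0,0,-0.065],"turn":-0.1},{"claw":1,"xyz":[-0.005,-0.008,-0.1],"turn":-0.22},{"claw":1,"xyz":[-0.02,-0.03,-0.13],"turn":-0.34},{"claw":1,"xyz":[-0.038,-0.055,-0.155],"turn":-0.46},{"claw":1,"xyz":[-0.056,-0.08,-0.18],"turn":-0.58},{"claw":1,"xyz":[-0.074,-0.107,-0.2],"turn":-0.7},{"claw":1,"xyz":[-0.092,-0.133,-0.22],"turn":-0.82},{"claw":1,"xyz":[-0.11,-0.16,-0.24],"turn":-0.94},{"claw":1,"xyz":[-0.128,-0.187,-0.26],"turn":-1.06}]'
python3 - <<'E'
from h import *
print(go([.512,.1645,.465],np.radians(-10)),robot.read_state()['width'])
E
```

```text
t: 15.68
ee_pos: [0.5594, 0.0258, 0.4341]
eef_rot: [0.0, 0.936, 0.352, 0.0]
contact_force: [1.3, 1.1, -1.7]
width: 0.607
[array([ 0.0557, -0.1356, -0.0309]), [np.float64(-0.6769), np.float64(2.4647)]] 0.6069047577255283
```

```bash
python3 -m crank '[{"claw":1,"xyz":[0.009,-0.022,-0.015],"turn":-0.12},{"claw":1,"xyz":[0.018,-0.045,-0.031],"turn":-0.24},{"claw":1,"xyz":[0.027,-0.068,-0.031],"turn":-0.36},{"claw":1,"xyz":[0.036,-0.09,-0.031],"turn":-0.48},{"claw":1,"xyz":[0.045,-0.113,-0.031],"turn":-0.6},{"claw":1,"xyz":[0.056,-0.136,-0.031],"turn":-0.677},{"claw":1,"xyz":[0.056,-0.136,-0.031],"turn":-0.677},{"claw":1,"xyz":[0.056,-0.136,-0.031],"turn":-0.677}]'
python3 - <<'E'
from h import *
print(go([.512,.1645,.465],np.radians(-10)),robot.read_state()['contact_force'])
im,C=snap('w19'); im2,C2=snap('s19','side'); crop(im2,150,160,250,260,6,'s19c'); crop(im,160,100,360,340,2.5,'w19c')
E
```

```text
t: 16.35
ee_pos: [0.5131, 0.165, 0.4641]
eef_rot: [0.0, 0.767, 0.641, 0.0]
contact_force: [-0.4, -0.4, -2.3]
width: 0.609
[array([-0.0007, -0.001 , -0.0009]), [np.float64(-0.0038), np.float64(3.1378)]] [-0.3975638  -0.41056205 -2.34317085]
```

View pics/w19c.png

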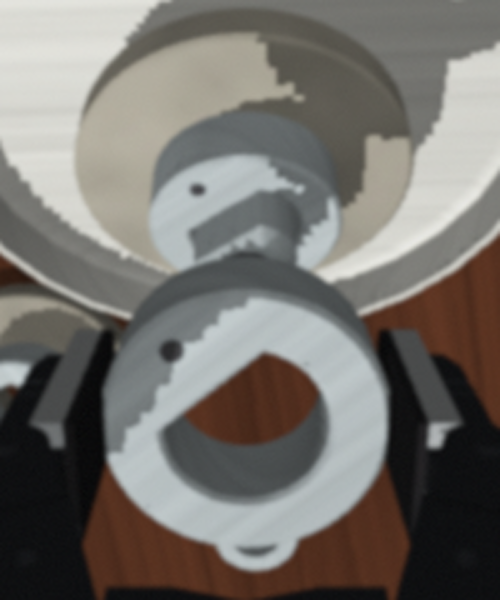

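View pics/s19c.png

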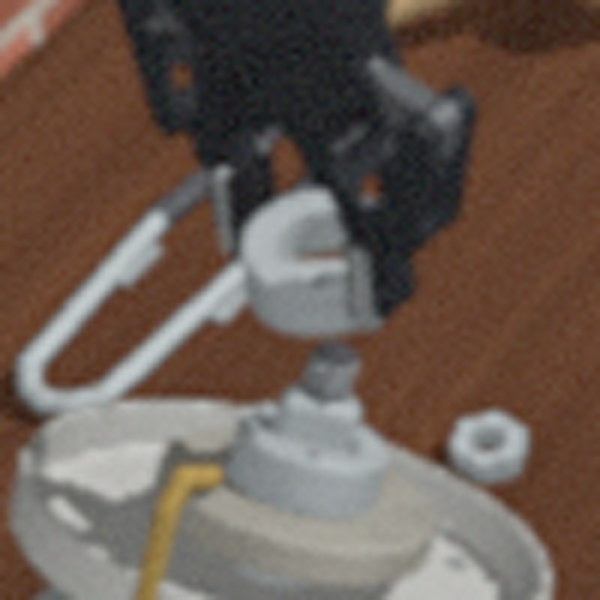

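```bash
python3 -m crank '[{"claw":1,"xyz":[0,0,0.012],"turn":0},{"claw":1,"xyz":[0,0,0.022],"turn":0},{"claw":1,"xyz":[0,0,0.03],"turn":0},{"claw":1,"xyz":[0,0,0.034],"turn":0},{"claw":1,"xyz":[0,0,0.036],"turn":0},{"claw":1,"xyz":[0,0,0.036],"turn":0}]'
python3 - <<'E'
from h import *
im,C=snap('w20'); im2,C2=snap('s20','side'); crop(im2,150,160,250,260,6,'s20c'); crop(im,160,100,360,340,2.5,'w20c')
E
```

```text
t: 16.95
ee_pos: [0.5135, 0.1639, 0.4268]
eef_rot: [-0.001, 0.768, 0.641, -0.001]
contact_force: [-2.1, 0.7, -1.2]
width: 0.604
```

View pics/w20c.png

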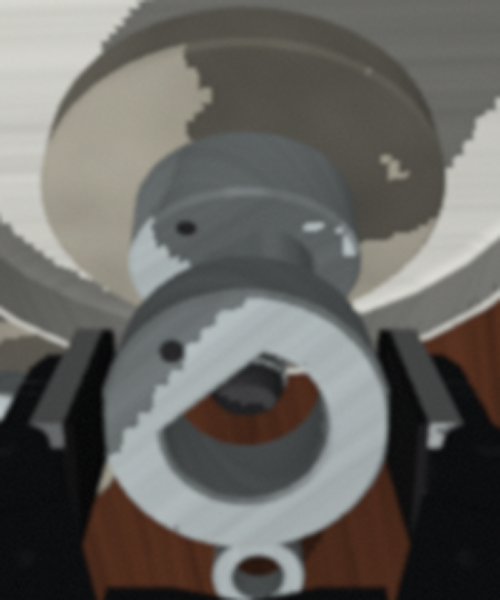

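View pics/s20c.png

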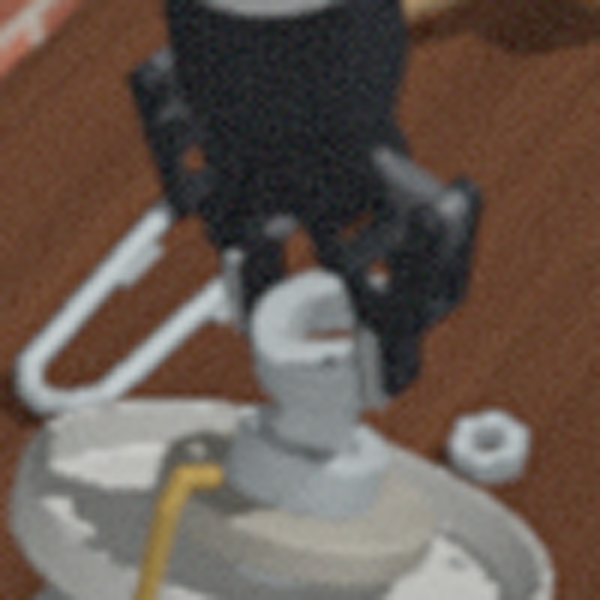

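```bash
python3 -m crank '[{"claw":1,"xyz":[0.001,0,0.003],"turn":0},{"claw":1,"xyz":[0.003,0,0.006],"turn":0},{"claw":1,"xyz":[0.004,0,0.008],"turn":0},{"claw":1,"xyz":[0.004,0,0.008],"turn":0}]'
python3 - <<'E'
from h import *
im,C=snap('w21'); im2,C2=snap('s21','side'); crop(im2,150,160,250,260,6,'s21c'); crop(im,160,100,360,340,2.5,'w21c')
E
```

```text
t: 17.38
ee_pos: [0.5144, 0.1685, 0.4196]
eef_rot: [-0.0, 0.768, 0.641, 0.001]
contact_force: [0.5, 4.5, -0.2]
width: 0.606
```

View pics/w21c.png

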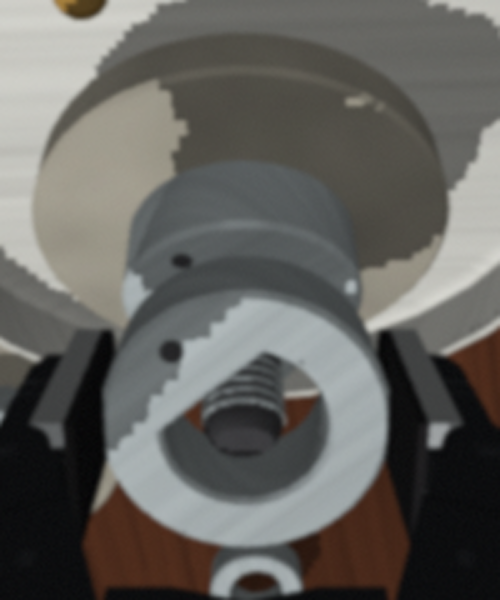

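View pics/s21c.png

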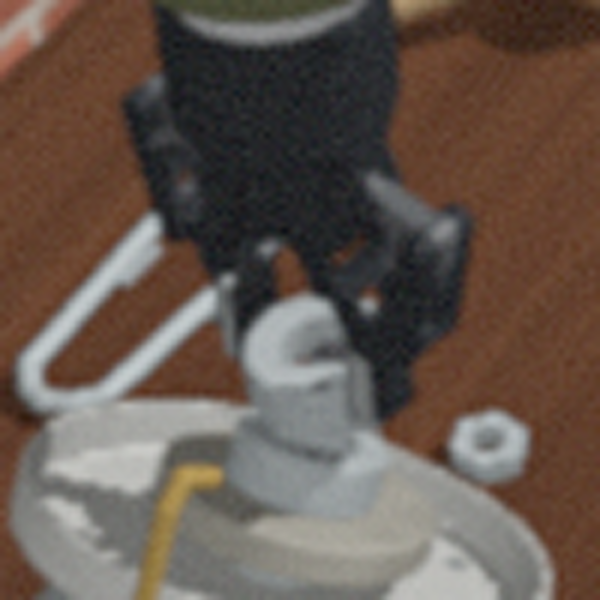

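```bash
python3 -m crank '[{"claw":1,"xyz":[0.001,0,0.003],"turn":0},{"claw":1,"xyz":[0.002,0,0.005],"turn":0},{"claw":1,"xyz":[0.002,0,0.005],"turn":0}]'
python3 - <<'E'
from h import *
im,C=snap('w22'); crop(im,160,100,360,340,2.5,'w22c'); print(robot.read_state()['contact_force'])
E
```

```text
t: 17.73
ee_pos: [0.5148, 0.1706, 0.4155]
eef_rot: [-0.0, 0.768, 0.641, 0.001]
contact_force: [-1.6, 6.2, 3.6]
width: 0.608
[-1.19076799  5.9572102   3.71717439]
```

View pics/w22c.png

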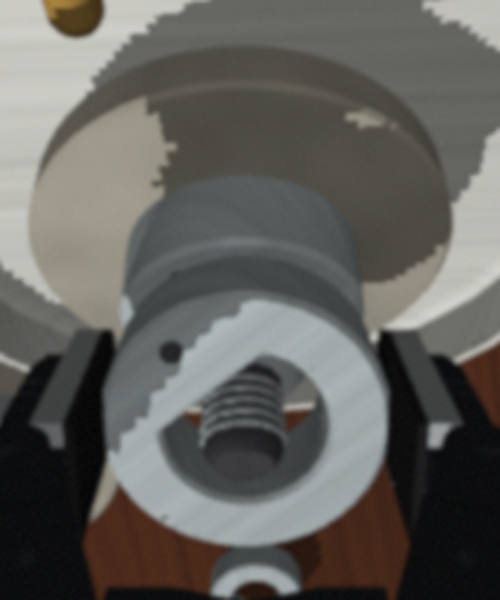

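Contact has begun and the thread is well inside the bore; let go.

```bash
python3 -m crank '[{"claw":0.4,"xyz":[0,0,0],"turn":0},{"claw":0.2,"xyz":[0,0,0],"turn":0},{"claw":0.2,"xyz":[0,0,0],"turn":0},{"claw":0.2,"xyz":[0,0,0],"turn":0},{"claw":0.2,"xyz":[0,0,0],"turn":0}]'
python3 - <<'E'
from h import *
im,C=snap('w23'); im2,C2=snap('s23','side'); crop(im2,150,160,250,260,6,'s23c'); crop(im,160,100,360,340,2.5,'w23c')
E
```

```text
t: 18.2
ee_pos: [0.5148, 0.1696, 0.4145]
eef_rot: [0.0, 0.768, 0.641, -0.0]
contact_force: [0.0, 0.0, -0.2]
width: 0.797
```

View pics/w23c.png

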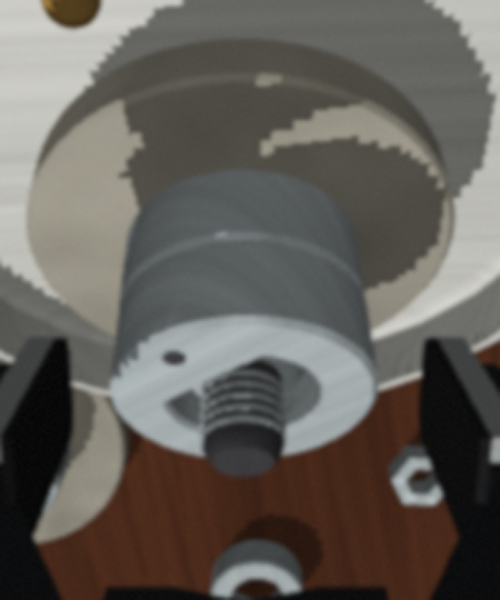

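View pics/s23c.png

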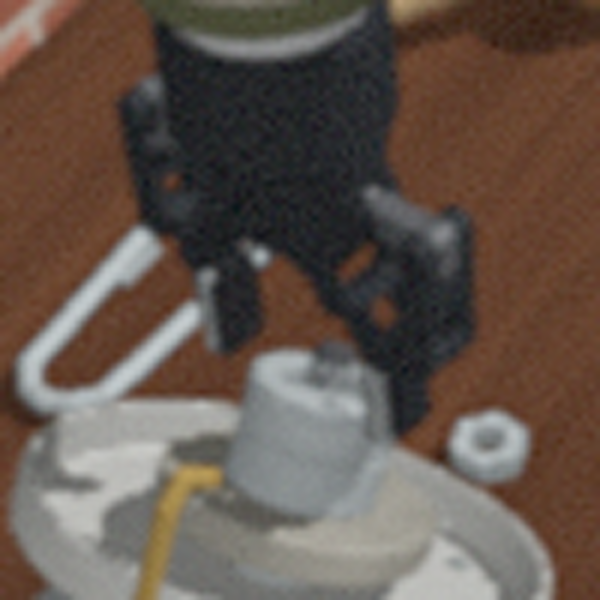

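```bash
python3 -m crank '[{"claw":0,"xyz":[0,0,-0.03],"turn":0},{"claw":0,"xyz":[-0.01,0,-0.06],"turn":0},{"claw":0,"xyz":[-0.025,0,-0.085],"turn":0},{"claw":0,"xyz":[-0.04,0,-0.1],"turn":0},{"claw":0,"xyz":[-0.04,0,-0.1],"turn":0},{"claw":0,"xyz":[-0.04,0,-0.1],"turn":0}]'
python3 - <<'E'
from fit import *
im,C=snap('w24'); np.savez('C24.npz',f=C[0],cx=C[1],cy=C[2],T=C[3]); crop(im,160,60,360,260,4,'w24c'); print(tool()[0])
im2,C2=snap('s24','side'); crop(im2,120,190,260,320,5,'s24c')
E
```

```text
t: 18.8
ee_pos: [0.5077, 0.1301, 0.5157]
eef_rot: [0.001, 0.768, 0.64, 0.001]
contact_force: [-0.5, 0.4, -0.4]
width: 0.999
[0.50763589 0.13050934 0.51415563]
```

View pics/w24c.png

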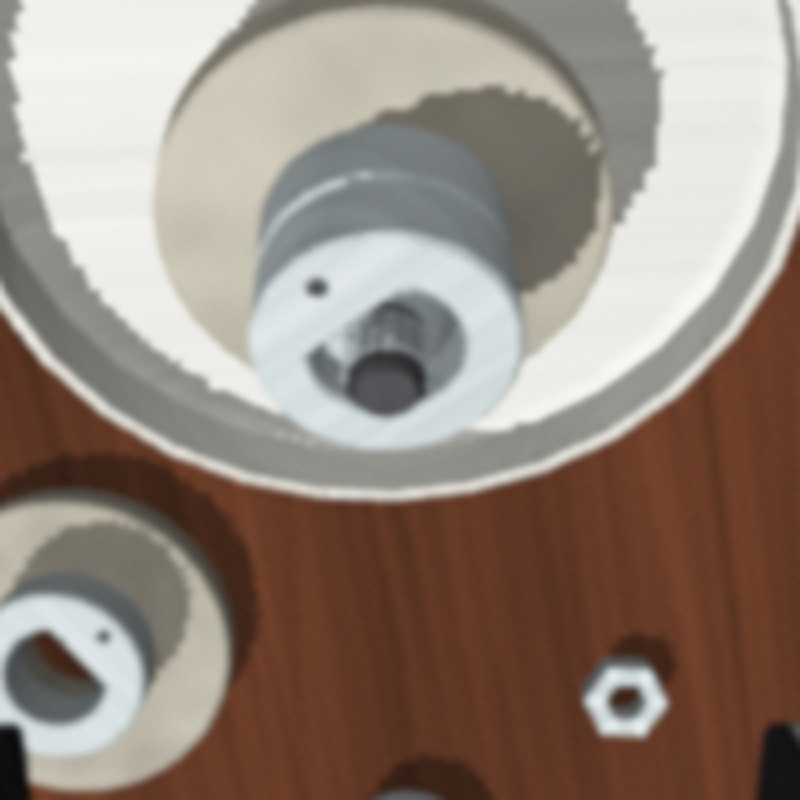

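View pics/s24c.png

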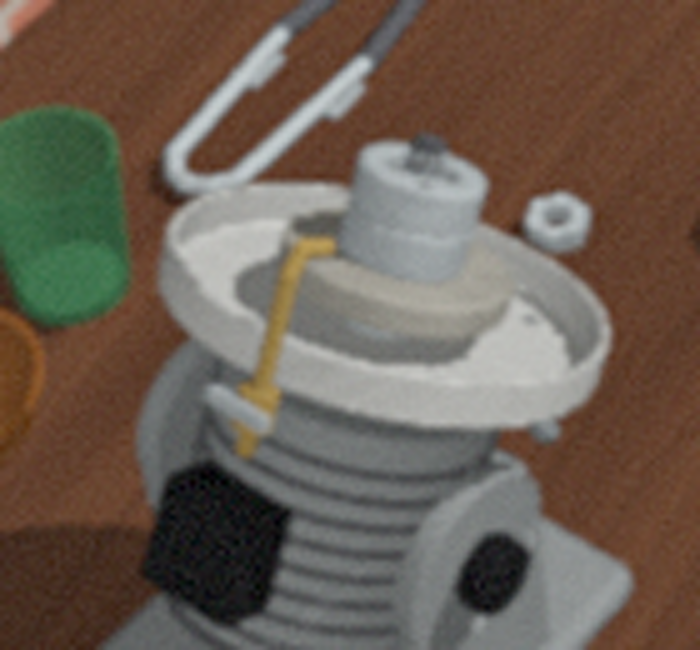

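Run:
```python
from fit import *
ci=lambda r,z:[np.array([r*np.cos(a),r*np.sin(a),z]) for a in np.linspace(0,2*np.pi,73)]
ex=[(ci(.05,0),(0,255,255)),(ci(.05,.014),(0,255,255)),(ci(.027,.034),(0,165,255)),(ci(.027,.054),(0,165,255))]
x=[.517,.191,.196,-1.7342,-2.414]
im=cv2.imread('pics/w24.png')[:,:,::-1]; overlay(im,load('C24.npz'),x,(160,60,360,260),4,'ov24',ex)
im=cv2.imread('pics/s24.png')[:,:,::-1]; overlay(im,cam('side'),x,(120,190,260,320),5.5,'ov24s',ex)
```

```text
(no output)
```

View pics/ov24.png

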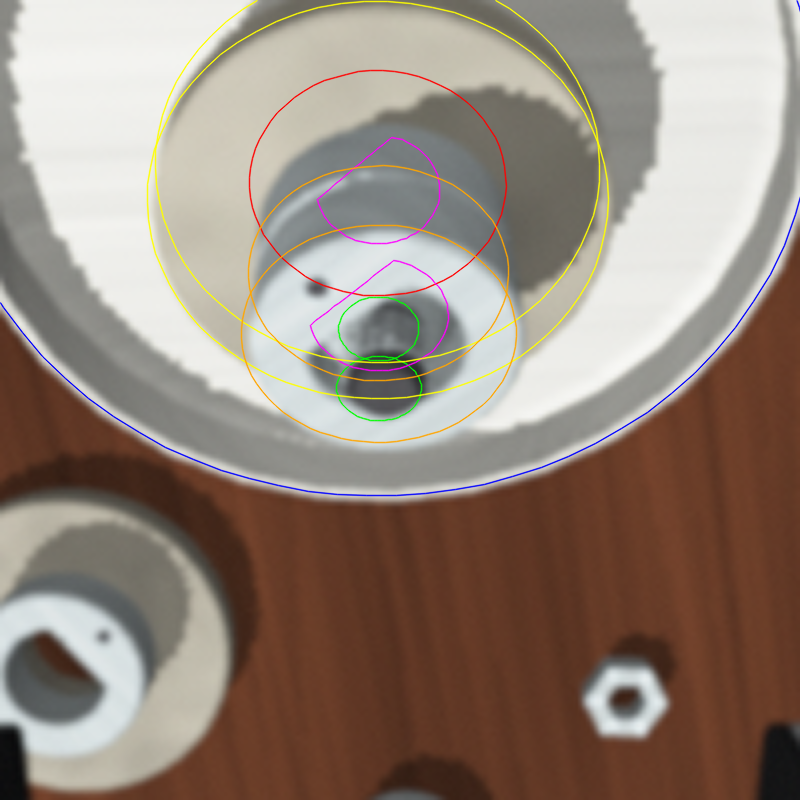

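View pics/ov24s.png

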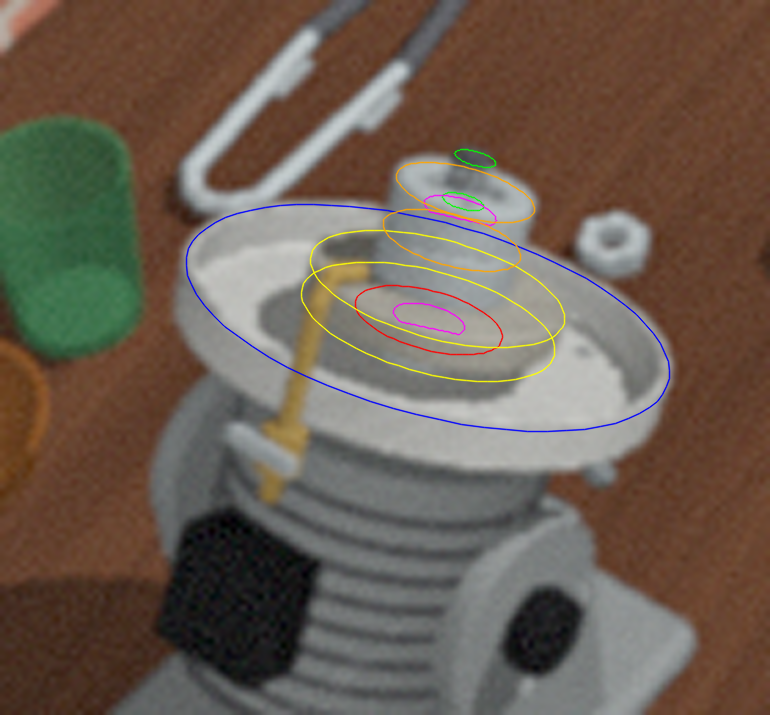

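```bash
cat > rim.py <<'E'
from fit import *
def rimpts(im,cols,vmax):
    out=[]
    g=im.astype(int)
    for u in cols:
        col=g[:,u]; 
        for v in range(vmax,5,-1):
            r,gg,b=col[v]
            if b>150: # bright
                # subpixel: halfway crossing of blue
                b0=col[v+1][2];b1=col[v][2]; t=(b1-110)/(b1-b0) if b1!=b0 else 0
                out.append((u,v+max(0,min(1,t)))); break
    return out
E
python3 - <<'E'
from rim import *
im=cv2.imread('pics/w24.png')[:,:,::-1]
p=rimpts(im,range(222,345,8),215); print(np.round(p,1).tolist())
big=cv2.resize(im[0:210,100:400][:,:,::-1],None,fx=2.6,fy=2.6,interpolation=cv2.INTER_CUBIC); cv2.imwrite('pics/w24b.png',big)
im=cv2.imread('pics/w24.png')[100:180,210:300]; cv2.imwrite('pics/w24d.png',cv2.resize(im,None,fx=8,fy=8,interpolation=cv2.INTER_CUBIC)[:600])
E
```

```text
[[222.0, 180.8], [230.0, 182.0], [238.0, 184.0], [246.0, 184.6], [254.0, 185.0], [262.0, 184.7], [270.0, 183.8], [278.0, 182.8], [286.0, 180.6], [294.0, 178.0], [302.0, 174.9], [310.0, 171.0], [318.0, 166.0], [326.0, 160.9], [334.0, 154.0], [342.0, 145.8]]
```

View pics/w24b.png

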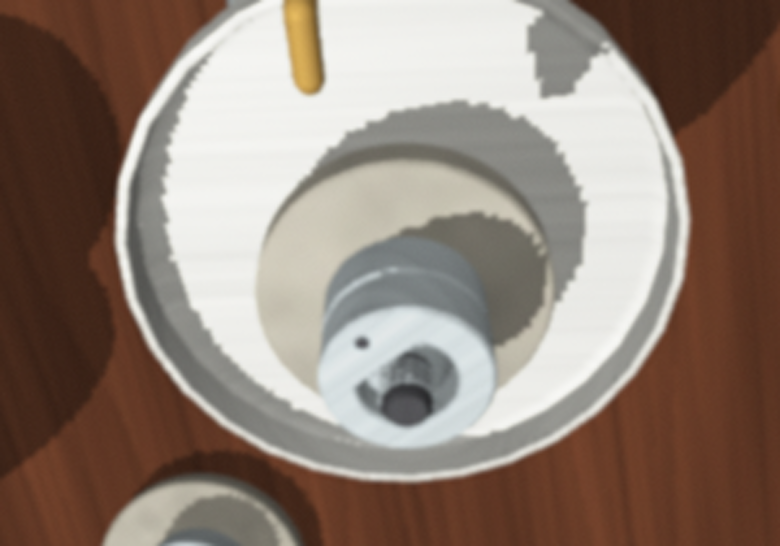

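View pics/w24d.png

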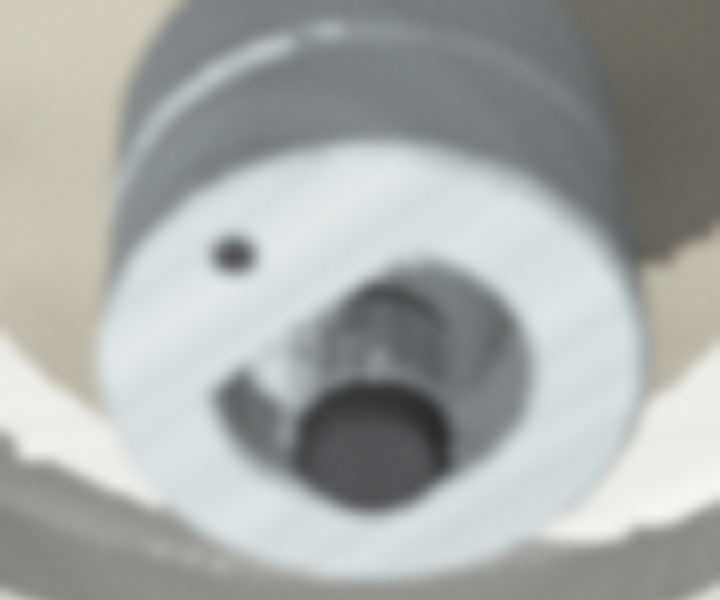

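```bash
cat > ax.py <<'E'
from rim import *
def run(C,sets,x0,fixz=True):
    # sets: list of (r, z or index of unknown, pts)
    nu=max([-1]+[int(s[1][1:]) for s in sets if isinstance(s[1],str)])+1
    def dist(q,r,z,pts):
        F=frame(q[3],q[4]); t=np.linspace(0,2*np.pi,721)
        P=q[:3]+np.c_[r*np.cos(t),r*np.sin(t),np.full_like(t,z)]@F.T
        f,cx,cy,T=C; Q=(P-T[:3,3])@T[:3,:3]; c=np.c_[f*Q[:,0]/Q[:,2]+cx,f*Q[:,1]/Q[:,2]+cy]
        ctr=c.mean(0); out=[]
        for p in pts:
            d=np.linalg.norm(c-p,axis=1); i=d.argmin(); s=np.sign(np.linalg.norm(p-ctr)-np.linalg.norm(c[i]-ctr)); out.append(s*d[i])
        return out
    def r(v):
        q=np.r_[v[:4],-2.41]; o=[]
        for rr,z,pts in sets:
            zz=v[4+int(z[1:])]*.01 if isinstance(z,str) else z
            o+=dist(q,rr,zz,np.array(pts,float))
        return o
    s=least_squares(r,np.r_[x0,[3.0]*nu],x_scale=[.01,.01,.01,.02]+[.3]*nu,diff_step=1e-4,loss='soft_l1')
    J=s.jac; cov=np.linalg.pinv(J.T@J)*.5**2; return s.x,np.sqrt(np.diag(cov)),np.array(r(s.x))
E
python3 - <<'E'
from ax import *
C=load('C24.npz'); im=cv2.imread('pics/w24.png')[:,:,::-1]
B=lambda L,s,ox,oy:[((a+.5)/s-.5+ox,(b+.5)/s-.5+oy) for a,b in L]
rim=rimpts(im,range(222,345,8),215)+B([(117,220),(688,225)],2.6,100,0)
col=B([(98,345),(643,360),(370,580),(385,140)],8,210,100)
tip=B([(293,450),(450,440),(372,380),(372,513)],8,210,100)
disc=B([(256,290),(400,160),(550,300)],2.6,100,0)
x,sd,res=run(C,[(.095,.004,rim),(.008,.068,tip),(.027,'z0',col),(.05,'z1',disc)],[.517,.191,.196,-1.734])
print(x.round(4),sd.round(4)); print(res.round(2))
E
```

```text
[ 0.518   0.1898  0.1975 -1.7201  5.4255  1.3614] [1.000e-04 1.000e-04 1.000e-04 2.200e-03 5.490e-02 1.148e-01]
[ 0.59 -0.16  0.49  0.36  0.49  0.47  0.26  0.52  0.25  0.33  0.12  0.2
 -0.31  0.27  0.36  0.28  0.43  0.05  0.01 -0.1   3.04 -2.48 -0.29 -0.69
  0.41  0.29 -0.69 -0.6  -1.49]
```

Run:
```python
from h import *
im,C=snap('t25','top'); a=cv2.imread('pics/a_top.png').astype(int); d=np.abs(im[:,:,::-1].astype(int)-a).max(2)
crop(im,90,80,400,300,2.5,'t25c'); print(robot.read_state()['contact_force'],robot.read_state()['t'])
```

```text
[ 0.0196102  -0.20823559 -0.22824626] 18.95
```

View pics/t25c.png

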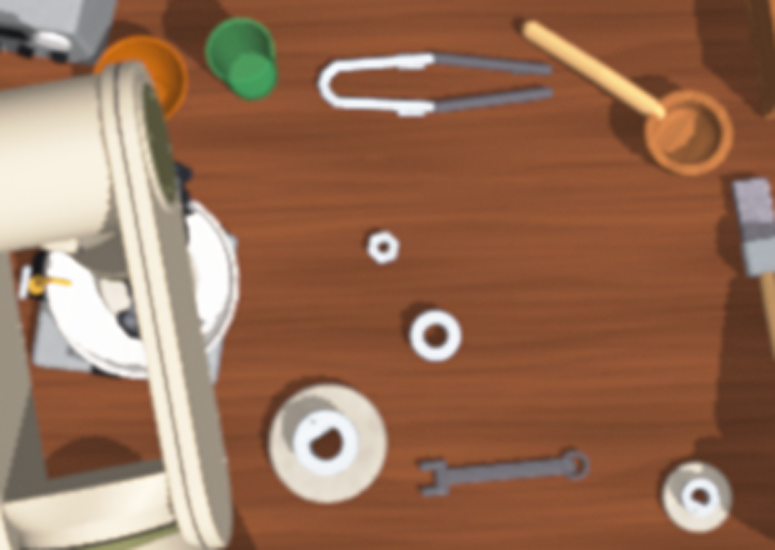

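```bash
python3 -c "
from rig import robot
print(robot.sign_off())"
```

```text
the job is handed in; nothing more can be done
None
```

The 100 mm wheel and the D-bore collar are both on the spindle and home, with their flats meeting the spindle's flat. Both are released, and I handed the job in at about 19 s.

- **How they went on:** I turned each part to match the spindle's flat and lowered it over the thread. I then let go, and it tilted onto the shank and slid down.
- **Home check:** a fit to the last wrist picture puts the wheel disc's top 13.6 mm above the flange (nominal 14) and the collar's top 54.3 mm above it (nominal 54). The outline of the thread's tip fitted worst, off by up to 3 pixels.
- **Things nearby:** in the last top view the nut and spacer match their starting pixels. The other bench items it shows look unmoved. The arm hid part of the grinder and bowl in that view. The gripper was open, clear of everything, and read no contact force.

Two things went wrong along the way:
- **Collar grasp:** the first try was too high and pushed the collar about 17 mm along the bench. I measured it again and regripped it.
- **Wheel jam:** the wheel jammed briefly on the shank, with a wrist force of about 56 N. I backed off and released it, and it slid home.

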